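Return the reagent bottles to their drip dishes

TASK

Tidy the laboratory bench: stand each of the four narrow-necked brown bottles upright in the round white drip dish that belongs to it - the largest bottle in the largest dish, the next largest in the next, and so on down to the smallest. Work in that order, largest bottle first and smallest last, letting go of each before fetching the next. Set the bottles down rather than dropping them, never tip one over, and leave the squat jar and the conical flask where they stand.

Things in the scene. Friction and masses are not known exactly. Their poses are not given: they have to be found in the camera images.
- bottle_xl_mid (a point): largest of four narrow-necked brown glass bottles, upright, loose, about 380 g. Body diameter 64 mm, height 112 mm; black cap, firmly screwed on and good to lift by, 36 mm in diameter over the top 22 mm, then 12 mm of neck 30 mm in diameter, then a sloping shoulder 10 mm high. Point: on the axis half-way up, 56 mm above the underside; z up along the axis
- bottle_l_mid (a point): second largest of four narrow-necked brown glass bottles, upright, loose, about 260 g. Body diameter 53 mm, height 100 mm; black cap, firmly screwed on and good to lift by, 32 mm in diameter over the top 22 mm, then 12 mm of neck 26 mm in diameter, then a sloping shoulder 10 mm high. Point: on the axis half-way up, 50 mm above the underside; z up along the axis
- bottle_m_mid (a point): second smallest of four narrow-necked brown glass bottles, upright, loose, about 170 g. Body diameter 43 mm, height 88 mm; black cap, firmly screwed on and good to lift by, 28 mm in diameter over the top 22 mm, then 12 mm of neck 22 mm in diameter, then a sloping shoulder 10 mm high. Point: on the axis half-way up, 44 mm above the underside; z up along the axis
- bottle_s_mid (a point): smallest of four narrow-necked brown glass bottles, upright, loose, about 100 g. Body diameter 34 mm, height 76 mm; black cap, firmly screwed on and good to lift by, 24 mm in diameter over the top 22 mm, then 12 mm of neck 18 mm in diameter, then a sloping shoulder 10 mm high. Point: on the axis half-way up, 38 mm above the underside; z up along the axis
- dish_xl: the largest of four round white porcelain drip dishes, fixed to the bench; inner diameter 88 mm, outer diameter 94 mm, rim 14 mm high, flat inner floor 4 mm above the bench. It belongs to the largest bottle. Origin: centre of the underside, on the bench; z up
- dish_l: the second largest of four round white porcelain drip dishes, fixed to the bench; inner diameter 77 mm, outer diameter 83 mm, rim 14 mm high, flat inner floor 4 mm above the bench. It belongs to the second largest bottle. Origin: centre of the underside, on the bench; z up
- dish_m: the second smallest of four round white porcelain drip dishes, fixed to the bench; inner diameter 67 mm, outer diameter 73 mm, rim 14 mm high, flat inner floor 4 mm above the bench. It belongs to the second smallest bottle. Origin: centre of the underside, on the bench; z up
- dish_s: the smallest of four round white porcelain drip dishes, fixed to the bench; inner diameter 58 mm, outer diameter 64 mm, rim 14 mm high, flat inner floor 4 mm above the bench. It belongs to the smallest bottle. Origin: centre of the underside, on the bench; z up
- jar_mid (a point): a squat wide-mouthed brown glass jar with black lid, 62 mm in diameter at the lid and 58 mm high, loose: not one of the bottles, it stays where it is. The point is its centre, 29 mm above its underside
- flask_mid (a point): a conical clear glass flask closed with a rubber bung, 68 mm in diameter at the foot, 100 mm high, loose: it stays where it is. The point is on its axis 50 mm above its underside
There are look-alikes about, which are no part of the job. Leave any blue look-alike of the part that bears bottle_s_mid alone. What is shaped like the dish_m but green is not meant.

How it is judged:
On the way, in this order (a step that is already met when the one before it is completed fails the run):
1. the largest bottle stands in the largest dish, let go (horizontal distance between bottle_xl_mid and dish_xl below 0.0135 m and height (world z) of bottle_xl_mid between 0.056 and 0.064 m and angle between bottle_xl_mid's own z axis and vertical below 0.08 rad and contact force between the fingers and bottle_xl below 0.1 N and linear speed of bottle_xl below 0.02 m/s), for 0.2 s.
2. the second largest bottle stands in the second largest dish, let go (horizontal distance between bottle_l_mid and dish_l below 0.0135 m and height (world z) of bottle_l_mid between 0.05 and 0.058 m and angle between bottle_l_mid's own z axis and vertical below 0.08 rad and contact force between the fingers and bottle_l below 0.1 N and linear speed of bottle_l below 0.02 m/s), for 0.2 s.
3. the second smallest bottle stands in the second smallest dish, let go (horizontal distance between bottle_m_mid and dish_m below 0.0135 m and height (world z) of bottle_m_mid between 0.044 and 0.052 m and angle between bottle_m_mid's own z axis and vertical below 0.08 rad and contact force between the fingers and bottle_m below 0.1 N and linear speed of bottle_m below 0.02 m/s), for 0.2 s.
4. the smallest bottle stands in the smallest dish, let go (horizontal distance between bottle_s_mid and dish_s below 0.0135 m and height (world z) of bottle_s_mid between 0.038 and 0.046 m and angle between bottle_s_mid's own z axis and vertical below 0.08 rad and contact force between the fingers and bottle_s below 0.1 N and linear speed of bottle_s below 0.02 m/s), for 0.2 s.
At the end, for the whole second after the job is handed in: Each bottle stands upright (within about 4.5 degrees) on the floor of its own dish (axis within 13.5 mm of the dish's centre, height within 4 mm of standing flat), released and at rest; the jar and flask are upright and within 25 mm of where they began (all of step 1 and all of step 2 and all of step 3 and all of step 4 and distance of each of jar_mid, flask_mid from where it was at the start of the episode below 0.025 m and angle between each of jar_mid, flask_mid's own z axis and vertical below 0.2 rad); the robot touches nothing.
It fails at once if a bottle is tipped over (more than 45 degrees) (angle between any of bottle_xl_mid, bottle_l_mid, bottle_m_mid, bottle_s_mid's own z axis and vertical above 0.79 rad).
It fails at once if a bottle is dropped: it falls free of the fingers faster than 0.6 m/s (a fall of about 18 mm) ((linear speed of bottle_xl above 0.6 m/s and contact force between the fingers and bottle_xl below 0.1 N) or (linear speed of bottle_l above 0.6 m/s and contact force between the fingers and bottle_l below 0.1 N) or (linear speed of bottle_m above 0.6 m/s and contact force between the fingers and bottle_m below 0.1 N) or (linear speed of bottle_s above 0.6 m/s and contact force between the fingers and bottle_s below 0.1 N)).
It fails at once if the jar or the flask is shifted by more than 25 mm or knocked over ((distance of jar_mid from where it was at the start of the episode above 0.025 m or angle between jar_mid's own z axis and vertical above 0.5 rad) or (distance of flask_mid from where it was at the start of the episode above 0.025 m or angle between flask_mid's own z axis and vertical above 0.5 rad)).
It also fails if it takes over 128 s, if anything falls off the work surface, if the arm or the gripper's body presses on something with over 40 N, if the wrist force passes 120 N, or if a joint passes its speed limit or range.

ROBOT

A 7-joint arm with a two-finger parallel gripper is mounted at the origin on the work surface. World frame = base frame: x ahead of the robot, y to its left, z up, the work surface at z = 0. Lengths are in m, angles in rad, forces in N, time in s.
With the tool pointing down it reaches from about 0.4 to 0.9 m from the base axis. Payload 5.5 kg.
Tool frame: the origin (TCP) lies between the finger pads; the fingertips stand 19 mm ahead of it and the grasp point (between the pads) is the TCP (env.tips_ahead is the distance from the TCP to the fingertips, in m); z points along the fingers, y is the direction in which the jaws open and shut (so a half turn about z gives the same grasp; the last joint's range is limited). The gripper opens to 85 mm and grips with 20 to 120 N. Pads are 22 mm wide; open, the fingers measure 114 mm over their backs; the gripper's body (76 mm by 85 mm) begins 54 mm behind the grasp point. The pads swing forward as they close: fully open they stand 13 mm farther back than shut.
Start: joints at [1.416, 0.501, -0.427, 1.55, 0.221, 1.138, -0.21], TCP at [0.264, -0.594, 0.25] pointing down, gripper open.
Joint ranges: [-2.88, 2.88], [-0.31, 2.03], [-1.54, 1.56], [0.2, 2.42], [-1.41, 4.55], [0.19, 2.02], [-2.57, 2.57]. Speed limits (rad/s): [2.57, 2.57, 3.14, 3.14, 3.14, 3.14, 3.14].

INTERFACE

Orientations are given as a unit quaternion [x, y, z, w].
In Python, from rig import telemetry, optics, job_done, finder, env gives the robot as it stands. The module is installed in compiled form; this text tells all that it offers.
- The arm moves only by the shell command python3 -m inch 'ROWS' [FORCE]. ROWS is JSON, a list of rows, each a list of 7 numbers: the shift along the tool's x, y, z scaled (see below), then the turn, a rotation vector about the tool's x, y, z scaled (see below), then the opening, from 0 (shut) to 1 (fully open). A call has 1 to 20 rows; each row is the pose to reach, as a shift and turn from the pose commanded when the call began, along the tool's axes at that moment, turning the shorter way round; what a row does not reach only later rows make up. The controller multiplies each number of a shift by 40 cm and each number of a turn by 180 degrees. A row lasts 1/12 s, in which the tool goes at most 41.7 mm and 7.16 degrees, less where a joint would pass 70% of its speed; a pose out of reach is approached as far as the arm can. A call with a number of a shift or a turn outside -1 to 1 is refused whole. A call with a gripper value outside its range is refused whole. The fingers move at their own pace and stop on an object; FORCE is the grip in N (left out, the last holds). Time passes only in rows, so rows that repeat a pose let the fingers close. It gives the time, the measured TCP pose, the force and the opening at its end, in the units of the state.
- telemetry.sense(): the state, without advancing time (a new reading comes with each control period).
- optics.grab_frame(name): name is "scene" or "side" or "wrist"; returns the picture (400x640x3 uint8, red, green, blue); there is no depth.
- optics.get_calibration(name): a dict with "fx", "fy", "cx", "cy" (pixels), "eye" and "rotation" of the camera in the world. Camera axes: x right, y down, z forward; pixel columns grow to the right and rows downward; lengths in m; the calibration is good to about 2 mm. A picture is of the moment at which its call begins: read the wrist's pose just before it. get_calibration takes no time and is no camera call; for the wrist camera it gives the pose at the moment of the call.
- job_done(): hands the job in, once; it reports no verdict.
Trained networks look in the newest picture that a camera, given by its name, has taken for a name from the list of things; names that differ only in an ending like _2 or _b are one class to them, and where a whole thing is asked for, a point or a joint stands for the part that bears it (a point fixed in the world has none). Each returns a list of dicts, best first, with "conf" (0 to 1); they miss things now and then, are a little off and sometimes report something else, mostly with a low value. They report only what shows in the picture. A call takes as long as a camera call. They do not tell look-alikes from the thing itself.
- finder.regions_of(name, camera): "region" (400x640 bool, what is visible of it) and "xy" ([column, row] in pixels, amid what is visible of it).
- finder.pinpoint(name, camera): "xy" ([column, row] in pixels: a listed point, or the origin of a listed thing).
The state is a dict: "t": time; "joints": joint angles; "joint_velocities": joint speeds; "effort": joint torques, N m; "tcp_pos": TCP position; "eef_rot": TCP orientation; "contact_force": force on the tool from outside, world axes, zero at the start; "torque": the same for the moment, N m; "width": finger opening in m.
Only numpy, scipy, OpenCV 4.12 (cv2) and the standard library are available. Lean on these libraries where they do the work, as an engineer would, in place of code of your own. Each camera call takes 0.05 s, during which the arm holds its last target. There are 200 camera calls.

## Working session

There is one attempt and no reset: what is moved stays moved. The work goes in short steps, Python scripts to look and compute and a shell command to move; the robot and the scene stay as the last step left them, time stands still between calls to the robot, and variables do not carry over. Pictures are saved under pics/ and viewed, and the job is handed in when it is done.

```bash
mkdir -p pics
python3 - <<'E'
from rig import telemetry, optics, env
import cv2
print(telemetry.sense())
for n in ("scene","side","wrist"):
    c=optics.get_calibration(n); print(n,c)
    f=optics.grab_frame(n); cv2.imwrite(f"pics/{n}0.png",f[:,:,::-1])
E
```

```text
{'t': 0.0, 'joints': array([ 1.4161923 ,  0.50186361, -0.42675761,  1.55145017,  0.22083264,
        1.13828242, -0.21029039]), 'joint_velocities': array([-4.31646022e-04, -2.08019370e-04,  2.82846726e-04,  4.67000996e-04,
       -9.69644590e-05, -8.54695609e-04,  7.56210351e-04]), 'effort': array([-5.56985324e-04, -5.69521594e+01, -5.81636533e+00, -2.80946839e+01,
        1.06463119e-02,  1.19072627e-02, -1.03195191e-05]), 'tcp_pos': array([ 0.26340821, -0.59352395,  0.24924639]), 'eef_rot': array([ 9.78253695e-01,  2.07409653e-01, -1.87187252e-04, -9.53590821e-04]), 'contact_force': array([-0.01631501,  0.30879611,  0.20571729]), 'torque': array([-0.01496102, -0.02233255,  0.02627666]), 'width': 0.08557176433013462}
scene {'fx': 428.2204906962477, 'fy': 428.2204906962477, 'cx': 326.01973589504865, 'cy': 199.0214286946198, 'eye': array([ 1.49931153, -0.25329355,  1.05097319]), 'rotation': array([ 0.74583871,  0.54603925, -0.23101463, -0.30364123])}
side {'fx': 458.5025737850835, 'fy': 458.5025737850835, 'cx': 318.5940571700116, 'cy': 198.0898871917659, 'eye': array([-0.21261743,  0.96903328,  0.77723218]), 'rotation': array([-0.30057179,  0.81116928, -0.47514512,  0.16092891])}
wrist {'fx': 343.38307193839375, 'fy': 343.38307193839375, 'cx': 321.98199964635717, 'cy': 198.7151147967287, 'eye': array([ 0.32733275, -0.56630215,  0.37234736]), 'rotation': array([ 0.83053274, -0.53942572, -0.07682084,  0.11547216])}
```

View pics/scene0.png

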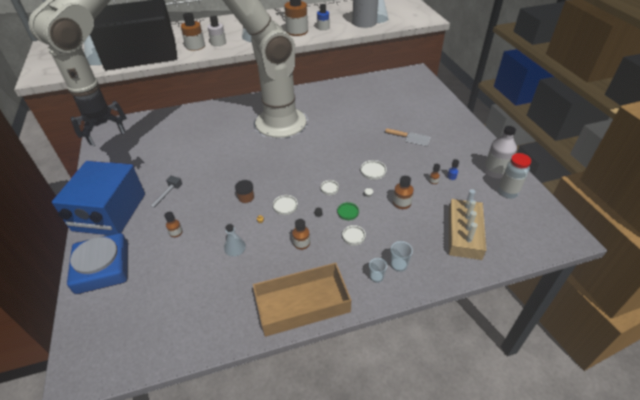

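View pics/side0.png

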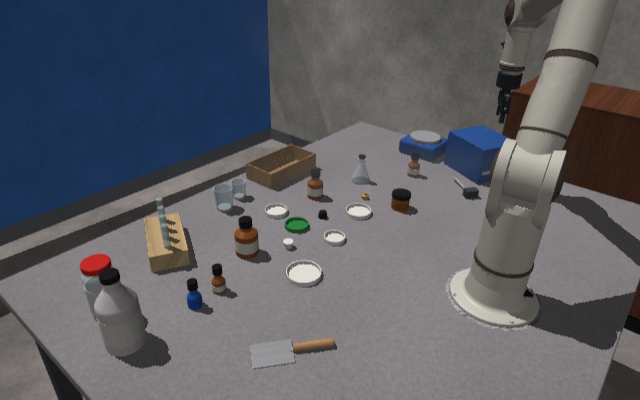

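View pics/wrist0.png

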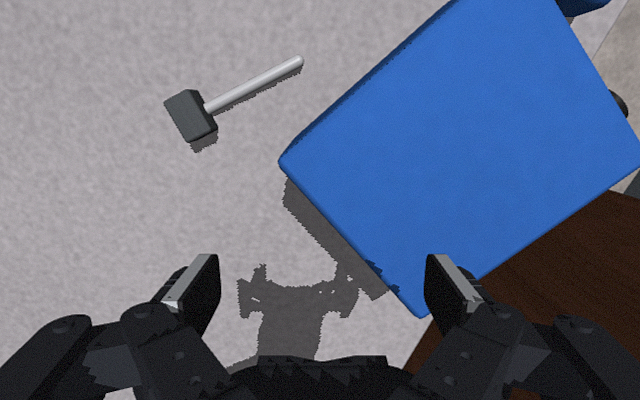

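Candidates: the brown bottles are at scene (403,193), (302,235), (174,225) and (435,175), with a blue look-alike at (454,170). The white dishes are at (373,170), (285,205), (354,235) and (330,187), and the green one at (348,211) is excluded. Next I'll triangulate them.

```bash
cat > h.py <<'E'
import numpy as np, cv2
from scipy.spatial.transform import Rotation as R
from rig import telemetry, optics, finder, env
def ray(c,xy):
    d=np.array([(xy[0]-c['cx'])/c['fx'],(xy[1]-c['cy'])/c['fy'],1.])
    return np.array(c['eye']),R.from_quat(c['rotation']).apply(d)
def onz(c,xy,z):
    e,d=ray(c,xy); return e+d*(z-e[2])/d[2]
def proj(c,p):
    q=R.from_quat(c['rotation']).inv().apply(np.atleast_2d(p)-c['eye'])
    return np.c_[c['fx']*q[:,0]/q[:,2]+c['cx'],c['fy']*q[:,1]/q[:,2]+c['cy']]
Z=dict(bottle_xl_mid=.056,bottle_l_mid=.05,bottle_m_mid=.044,bottle_s_mid=.038,dish_xl=0,dish_l=0,dish_m=0,dish_s=0,jar_mid=.029,flask_mid=.05)
E
python3 - <<'E'
from h import *
np.set_printoptions(precision=4,suppress=True)
for cam in("scene","side"):
    c=optics.get_calibration(cam); optics.grab_frame(cam)
    for n,z in Z.items():
        for r in finder.pinpoint(n,cam)[:3]:
            if r['conf']>.2: print(cam,n,round(r['conf'],2),np.round(r['xy'],1),onz(c,r['xy'],z)[:2])
print(telemetry.sense()['t'])
E
```

```text
scene bottle_xl_mid 0.73 [405.7 192.5] [0.6028 0.2888]
scene bottle_l_mid 0.92 [299.3 231.4] [ 0.653  -0.0896]
scene bottle_m_mid 0.73 [175.8 223.6] [ 0.4966 -0.4519]
scene bottle_s_mid 0.71 [433.4 173.1] [0.527  0.4327]
scene bottle_s_mid 0.69 [285.8 207.3] [ 0.5288 -0.1034]
scene bottle_s_mid 0.61 [452.6 167.4] [0.5207 0.512 ]
scene dish_xl 0.7 [370.3 171.1] [0.4084 0.243 ]
scene dish_l 0.77 [284.7 203.5] [ 0.4736 -0.0972]
scene dish_l 0.59 [353.2 238.1] [0.6903 0.0743]
scene dish_l 0.58 [330.3 187.9] [0.4482 0.0752]
scene dish_m 0.77 [284.7 203.5] [ 0.4736 -0.0972]
scene dish_m 0.59 [353.2 238.1] [0.6903 0.0743]
scene dish_m 0.58 [330.3 187.9] [0.4482 0.0752]
scene dish_s 0.77 [284.7 203.5] [ 0.4736 -0.0972]
scene dish_s 0.59 [353.2 238.1] [0.6903 0.0743]
scene dish_s 0.58 [330.3 187.9] [0.4482 0.0752]
scene jar_mid 0.87 [245.7 192.1] [ 0.4071 -0.2164]
scene jar_mid 0.29 [330.5 187.9] [0.4775 0.0668]
scene flask_mid 0.84 [233.3 236.4] [ 0.6104 -0.2862]
scene flask_mid 0.58 [404.5 190.8] [0.5887 0.2917]
side bottle_xl_mid 0.73 [243.1 234.2] [0.6071 0.285 ]
side bottle_l_mid 0.55 [314.1 185.5] [ 0.6535 -0.0731]
side bottle_m_mid 0.8 [411.7 160.3] [ 0.5176 -0.4872]
side bottle_s_mid 0.79 [191.7 295.1] [0.528  0.5182]
side bottle_s_mid 0.73 [276.  211.2] [0.6461 0.1164]
side bottle_s_mid 0.53 [218.8 279.1] [0.5258 0.4392]
side dish_xl 0.6 [303.6 273.5] [0.4148 0.2495]
side dish_l 0.86 [356.5 211.2] [ 0.4961 -0.1031]
side dish_l 0.81 [334.3 241.4] [0.4449 0.0795]
side dish_l 0.56 [274.1 212.9] [0.6874 0.0842]
side dish_m 0.86 [356.5 211.2] [ 0.4961 -0.1031]
side dish_m 0.81 [334.3 241.4] [0.4449 0.0795]
side dish_m 0.56 [274.1 212.9] [0.6874 0.0842]
side dish_s 0.86 [356.5 211.2] [ 0.4961 -0.1031]
side dish_s 0.81 [334.3 241.4] [0.4449 0.0795]
side dish_s 0.56 [274.1 212.9] [0.6874 0.0842]
side jar_mid 0.62 [275.5 213.6] [0.6478 0.1172]
side flask_mid 0.79 [359.5 165.7] [ 0.6299 -0.3022]
1.25
```

Run:
```python
import cv2,numpy as np
a=cv2.imread('pics/scene0.png'); b=cv2.imread('pics/side0.png')
x=cv2.resize(a[150:260,150:470],None,fx=2.5,fy=2.5,interpolation=2)
y=cv2.resize(b[140:310,140:460],None,fx=2.5,fy=2.5,interpolation=2)[:320]
cv2.imwrite('pics/crop0.png',np.vstack([x,y]))
```

```text
(no output)
```

View pics/crop0.png

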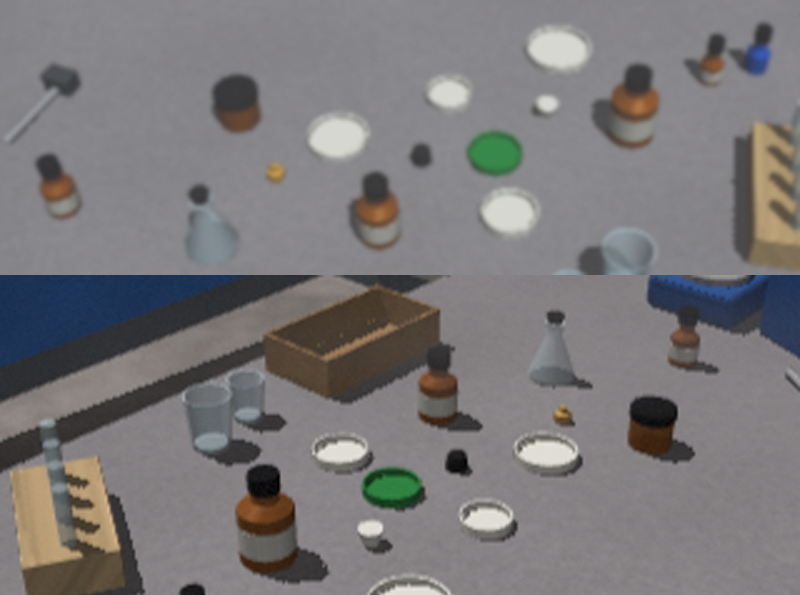

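Run:
```python
from h import *
np.set_printoptions(precision=4,suppress=True)
seeds={'scene':[(373,170),(285,205),(354,235),(330,187)],'side':[(304,273),(358,211),(276,211),(334,237)]}
for cam in seeds:
    im=cv2.imread(f'pics/{cam}0.png'); c=optics.get_calibration(cam)
    hsv=cv2.cvtColor(im,cv2.COLOR_BGR2HSV)
    m=((hsv[...,2]>140)&(hsv[...,1]<50)).astype(np.uint8)
    n,l,s,cc=cv2.connectedComponentsWithStats(m)
    for x,y in seeds[cam]:
        k=l[y,x]
        cn=max(cv2.findContours((l==k).astype(np.uint8),0,1)[0],key=cv2.contourArea)[:,0]
        P=np.array([onz(c,p,.011)[:2] for p in cn])
        (ce,r)=cv2.minEnclosingCircle((P*1000).astype(np.float32))
        A=np.c_[2*P,np.ones(len(P))]; sol=np.linalg.lstsq(A,(P**2).sum(1),rcond=None)[0]
        print(cam,(x,y),s[k][:5],'fit',sol[:2],'D',2*np.sqrt(sol[2]+sol[:2]@sol[:2]))
```

```text
scene (373, 170) [360 159  28  21 453] fit [0.4099 0.2551] D 0.10605317111865316
scene (285, 205) [272 193  28  24 456] fit [ 0.4868 -0.0985] D 0.09480714826066775
scene (354, 235) [ 338  201   57   53 1000] fit [0.6581 0.1312] D 0.15134276653931444
scene (330, 187) [315 177  25  43 496] fit [0.4947 0.0505] D 0.1267300567741484
side (304, 273) [286 259  36  24 599] fit [0.4153 0.2504] D 0.09494959205866409
side (358, 211) [345 202  27  15 258] fit [ 0.4913 -0.1031] D 0.08561446726656828
side (276, 211) [264 202  24  14 198] fit [0.6902 0.0743] D 0.06803325293359026
side (334, 237) [323 229  23  14 203] fit [0.4562 0.0675] D 0.0659406707171076
```

```bash
cat >> h.py <<'E'
def plan(target,yaw_deg=None):
    """scaled shift & turn from the measured pose to the target (world), tool pointing down, tool x at yaw"""
    s=telemetry.sense(); r=R.from_quat(s['eef_rot'])
    sh=r.inv().apply(np.array(target)-s['tcp_pos'])/.4
    out=[sh]
    if yaw_deg is not None:
        y=np.deg2rad(yaw_deg); x=np.array([np.cos(y),np.sin(y),0]); z=np.array([0,0,-1.]); 
        D=R.from_matrix(np.c_[x,np.cross(z,x),z]); out.append((r.inv()*D).as_rotvec()/np.pi)
    print('plan',[np.round(o,4).tolist() for o in out])
E
python3 - <<'E'
from h import *
c=optics.get_calibration('wrist'); s=telemetry.sense(); r=R.from_quat(s['eef_rot'])
print('cam in tool',r.inv().apply(c['eye']-s['tcp_pos']), (r.inv()*R.from_quat(c['rotation'])).as_matrix().round(3))
plan([.5,.0,.4],90)
E
```

```text
cam in tool [ 0.06943679  0.00078153 -0.12300558] [[ 0.    -0.962 -0.275]
 [ 1.     0.001 -0.001]
 [ 0.001 -0.275  0.962]]
plan [[1.1424, -1.1178, -0.3742], [0.0, -0.0, -0.367]]
```

```bash
python3 -m inch '[[0.05,-0.05,-0.03,0,0,-0.02,1],[0.1,-0.1,-0.06,0,0,-0.05,1],[0.6,-0.6,-0.35,0,0,-0.2,1],[0.6,-0.6,-0.35,0,0,-0.3,1],[0.6,-0.6,-0.35,0,0,-0.367,1],[0.6,-0.6,-0.35,0,0,-0.367,1],[0.6,-0.6,-0.35,0,0,-0.367,1],[0.6,-0.6,-0.35,0,0,-0.367,1],[0.6,-0.6,-0.35,0,0,-0.367,1],[0.6,-0.6,-0.35,0,0,-0.367,1],[0.6,-0.6,-0.35,0,0,-0.367,1],[0.6,-0.6,-0.35,0,0,-0.367,1],[0.6,-0.6,-0.35,0,0,-0.367,1]]'; python3 -c "
from h import *
plan([.5,0,.4],90); print(telemetry.sense()['joints'])"
```

```text
t: 2.33
tcp_pos: [0.3848, -0.2786, 0.3899]
eef_rot: [0.709, 0.706, -0.0, -0.0]
contact_force: [-1.1, -0.2, 0.9]
width: 0.0856
plan [[0.6977, 0.285, -0.0258], [-0.0003, 0.0001, -0.0013]]
[ 1.33317652  0.08135231 -0.80318956  1.77206576  0.06120361  1.3139678
  0.51182007]
```

```bash
python3 -m inch '[[0.7,0.285,-0.025,0,0,0,1],[0.7,0.285,-0.025,0,0,0,1],[0.7,0.285,-0.025,0,0,0,1],[0.7,0.285,-0.025,0,0,0,1],[0.7,0.285,-0.025,0,0,0,1],[0.7,0.285,-0.025,0,0,0,1],[0.7,0.285,-0.025,0,0,0,1],[0.7,0.285,-0.025,0,0,0,1],[0.7,0.285,-0.025,0,0,0,1],[0.7,0.285,-0.025,0,0,0,1],[0.7,0.285,-0.025,0,0,0,1]]'; python3 -c "
from h import *
c=optics.get_calibration('wrist'); np.save('c1.npy',c,allow_pickle=True)
f=optics.grab_frame('wrist'); cv2.imwrite('pics/w1.png',f[:,:,::-1]); print(telemetry.sense()['joints'],telemetry.sense()['tcp_pos'])"
```

```text
t: 3.25
tcp_pos: [0.4995, -0.0001, 0.3993]
eef_rot: [0.709, 0.706, -0.001, -0.001]
contact_force: [0.3, 0.5, 0.3]
width: 0.0851
[ 0.88585044  0.18720827 -1.06258704  1.6997584   0.16729948  1.35443548
 -0.21069097] [ 4.9946783e-01 -2.1457080e-04  3.9955254e-01]
```

View pics/w1.png

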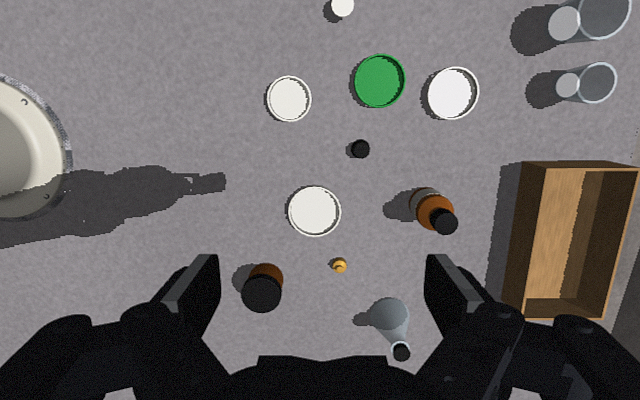

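The three white dishes are at (288,98), (453,93) and (314,211). The green look-alike is at (380,80), bottle L's cap at (444,222), the jar at (262,290) and the flask at (398,335).

```bash
cat >> h.py <<'E'
def dishes(img,c,seeds,zt=.014,vth=170):
    """fit outer rim: threshold white, hull of the component about each seed, ray to rim height, circle fit"""
    hsv=cv2.cvtColor(img,cv2.COLOR_BGR2HSV); m=((hsv[...,2]>vth)&(hsv[...,1]<45)).astype(np.uint8)
    n,l,s,_=cv2.connectedComponentsWithStats(m)
    for x,y in seeds:
        k=l[y,x]
        if not k: print('seed dark',x,y,hsv[y,x]); continue
        cn=np.vstack([q[:,0] for q in cv2.findContours((l==k).astype(np.uint8),0,1)[0]])
        cn=cv2.convexHull(cn)[:,0].astype(np.float32)
        P=np.array([onz(c,p,zt)[:2] for p in cn])
        A=np.c_[2*P,np.ones(len(P))]; so=np.linalg.lstsq(A,(P**2).sum(1),rcond=None)[0]
        print((x,y),s[k][:5],'centre',so[:2].round(4),'D',round(2*np.sqrt(so[2]+so[:2]@so[:2]),4))
def pick(c,img,seed,z):
    pass
E
python3 - <<'E'
from h import *
c=np.load('c1.npy',allow_pickle=True).item(); im=cv2.imread('pics/w1.png')
for v in(110,140,170): dishes(im,c,[(288,98),(453,93),(314,211)],vth=v)
print('L cap',onz(c,(444.5,222.5),.1)[:2])
E
```

```text
(288, 98) [     0      0    640    374 157394] centre [ 0.4265 -0.026 ] D 0.9991
(453, 93) [     0      0    640    374 157394] centre [ 0.4265 -0.026 ] D 0.9991
(314, 211) [     0      0    640    374 157394] centre [ 0.4265 -0.026 ] D 0.9991
(288, 98) [    0     0   640   374 89503] centre [0.5015 0.0286] D 0.9125
(453, 93) [    0     0   640   374 89503] centre [0.5015 0.0286] D 0.9125
(314, 211) [    0     0   640   374 89503] centre [0.5015 0.0286] D 0.9125
(288, 98) [ 267   75   45   47 1469] centre [0.4517 0.0724] D 0.0634
(453, 93) [ 428   66   52   54 1858] centre [0.6844 0.0788] D 0.0722
(314, 211) [ 288  187   54   50 1903] centre [ 0.4863 -0.097 ] D 0.0824
L cap [ 0.65800073 -0.08399121]
```

```bash
python3 -m inch '[[0.58,0.05,0,0,0,0,1],[0.58,0.05,0,0,0,0,1],[0.58,0.05,0,0,0,0,1],[0.58,0.05,0,0,0,0,1],[0.58,0.05,0,0,0,0,1],[0.58,0.05,0,0,0,0,1],[0.58,0.05,0,0,0,0,1],[0.58,0.05,0,0,0,0,1],[0.58,0.05,0,0,0,0,1]]'; python3 -c "
from h import *
c=optics.get_calibration('wrist'); np.save('c2.npy',c,allow_pickle=True)
f=optics.grab_frame('wrist'); cv2.imwrite('pics/w2.png',f[:,:,::-1]); print(telemetry.sense()['joints'],telemetry.sense()['tcp_pos'])
print(proj(c,[[.605,.287,.112],[.415,.25,.014],[.4517,.0724,.014],[.6844,.0788,.014]]))"
```

```text
t: 4.05
tcp_pos: [0.5205, 0.2321, 0.3998]
eef_rot: [0.708, 0.706, -0.001, 0.0]
contact_force: [0.4, -0.1, -0.0]
width: 0.0851
[ 0.34280187  0.38667568 -1.0771676   1.54058501  0.34375889  1.42089899
 -0.76001026] [0.52072404 0.23168862 0.39991921]
[[394.89134051 112.99603549]
 [250.28189543 137.04318733]
 [279.74972856 248.64032538]
 [424.90106255 244.67702698]]
```

View pics/w2.png

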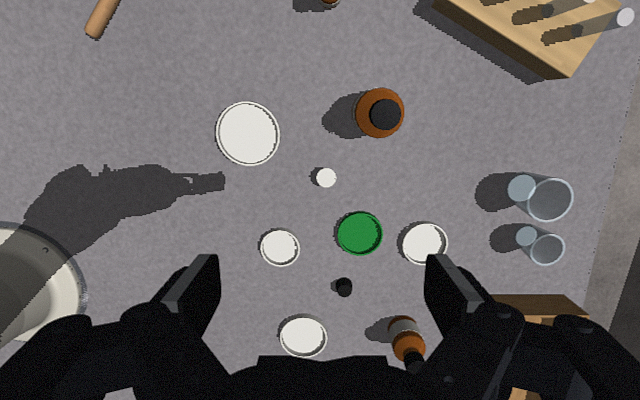

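The XL bottle's cap is at about (386,115), dish XL at (248,133), S at (279,247) and M at (424,244). The green dish at (359,233) is excluded.

```bash
cat >> h.py <<'E'
def cap(img,c,seed,z,vth=60,win=40):
    x0,y0=seed; g=img.max(2); m=np.zeros_like(g); 
    a,b=max(0,y0-win),max(0,x0-win)
    m[a:y0+win,b:x0+win]=(g<vth)[a:y0+win,b:x0+win]
    n,l,s,ce=cv2.connectedComponentsWithStats(m.astype(np.uint8)); k=l[y0,x0]
    if not k: print('seed bright',g[y0,x0]); return
    cn=np.vstack([q[:,0] for q in cv2.findContours((l==k).astype(np.uint8),0,1)[0]])
    P=np.array([onz(c,p,z)[:2] for p in cn])
    (e,r)=cv2.minEnclosingCircle((P*1e3).astype(np.float32))
    print('cap',seed,s[k],ce[k].round(1),'centroid->',onz(c,ce[k],z)[:2].round(4),'circle',np.round(e,1),2*r)
E
python3 - <<'E'
from h import *
c=np.load('c2.npy',allow_pickle=True).item(); im=cv2.imread('pics/w2.png')
for v in(170,180): dishes(im,c,[(248,133),(279,247),(424,244)],vth=v)
for v in (40,60,75): cap(im,c,(386,115),.112,v)
cv2.imwrite('pics/w2c.png',cv2.resize(im[60:200,200:440],None,fx=3,fy=3,interpolation=0))
E
```

```text
(248, 133) [ 216  101   64   65 2976] centre [0.4113 0.2544] D 0.0933
(279, 247) [260 230  40  37 991] centre [0.4518 0.0728] D 0.0634
(424, 244) [ 403  224   45   42 1177] centre [0.6844 0.0793] D 0.072
(248, 133) [ 216  102   64   64 2914] centre [0.4113 0.2544] D 0.0928
(279, 247) [261 230  39  37 955] centre [0.452  0.0728] D 0.063
(424, 244) [ 403  224   45   41 1149] centre [0.6844 0.0795] D 0.0716
cap (386, 115) [385 115   2   2   2] [385.5 115.5] centroid-> [0.5942 0.2842] circle [594.2 284.2] 1.5815846920013428
cap (386, 115) [369  99  32  31 779] [384.4 114. ] centroid-> [0.5929 0.2859] circle [592.6 285.1] 37.129150390625
cap (386, 115) [369  99  32  31 797] [384.4 113.9] centroid-> [0.5929 0.286 ] circle [592.9 285.9] 37.29736328125
```

View pics/w2c.png

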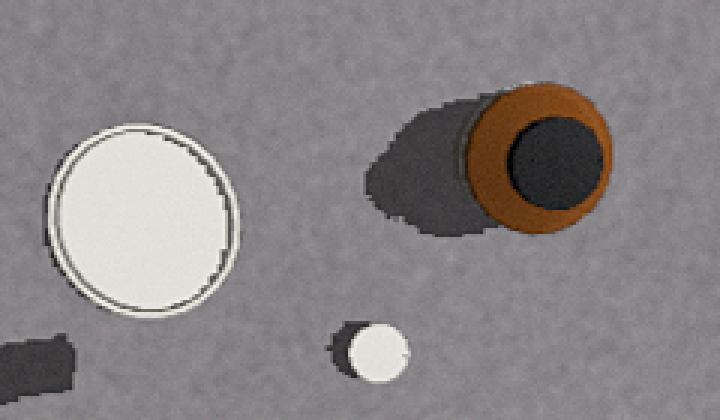

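```bash
python3 -c "
from h import *
plan([.593,.286,.19],90);plan([.593,.286,.103],90)"
```

```text
plan [[0.1375, 0.1802, 0.5245], [-0.0, 0.0006, -0.0014]]
plan [[0.1379, 0.1802, 0.742], [-0.0, 0.0006, -0.0014]]
```

```bash
python3 -m inch '[[0.08,0.1,0.1,0,0,0,1],[0.138,0.18,0.2,0,0,0,1],[0.138,0.18,0.3,0,0,0,1],[0.138,0.18,0.4,0,0,0,1],[0.138,0.18,0.48,0,0,0,1],[0.138,0.18,0.52,0,0,0,1],[0.138,0.18,0.52,0,0,0,1],[0.138,0.18,0.52,0,0,0,1]]'; python3 -c "
from h import *
c=optics.get_calibration('wrist')
f=optics.grab_frame('wrist'); cv2.imwrite('pics/w3.png',f[:,:,::-1]); cap(f[:,:,::-1].copy(),c,tuple(proj(c,[.593,.286,.112])[0].astype(int)),.112,60,60)
plan([.593,.286,.103],90)"
```

```text
t: 4.77
tcp_pos: [0.5918, 0.2866, 0.1909]
eef_rot: [0.708, 0.706, -0.002, -0.0]
contact_force: [-1.3, 0.4, 0.8]
width: 0.0856
cap (np.int64(324), np.int64(217)) [ 300  183   56   61 2704] [327.  213.3] centroid-> [0.5948 0.2885] circle [594.9 288.1] 39.817806243896484
plan [[-0.0058, 0.0001, 0.2265], [0.0002, -0.0, -0.0009]]
```

View pics/w3.png

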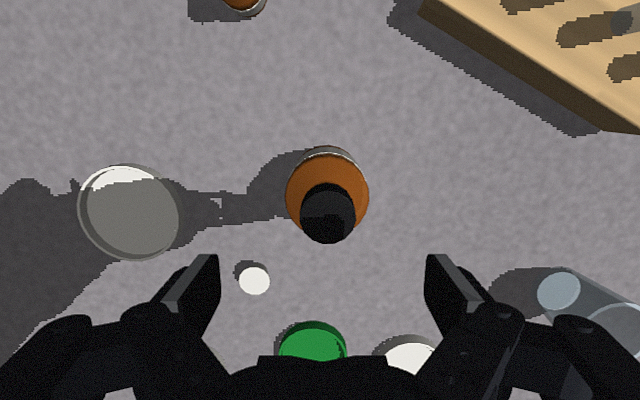

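```bash
python3 -m inch '[[0,0.002,0.04,0,0,0,1],[0,0.002,0.08,0,0,0,1],[0,0.002,0.12,0,0,0,1],[0,0.002,0.16,0,0,0,1],[0,0.002,0.19,0,0,0,1],[0,0.002,0.21,0,0,0,1],[0,0.002,0.22,0,0,0,1],[0,0.002,0.22,0,0,0,0.3],[0,0.002,0.22,0,0,0,0.3],[0,0.002,0.22,0,0,0,0.2],[0,0.002,0.22,0,0,0,0.2],[0,0.002,0.22,0,0,0,0.2],[0,0.002,0.22,0,0,0,0.2],[0,0.002,0.22,0,0,0,0.2],[0,0.002,0.22,0,0,0,0.2]]' 60; python3 -c "
from h import *
f=optics.grab_frame('wrist'); cv2.imwrite('pics/w4.png',f[:,:,::-1]);print(telemetry.sense())"
```

```text
t: 6.07
tcp_pos: [0.5935, 0.2903, 0.1055]
eef_rot: [0.707, 0.707, 0.001, 0.0]
contact_force: [1.7, -0.9, 6.3]
width: 0.0344
{'t': 6.1167, 'joints': array([ 0.06406932,  0.81106094, -0.84008547,  1.61804574,  0.68336397,
        1.0267739 , -0.98875538]), 'joint_velocities': array([-0.00043151,  0.00097863, -0.00131328,  0.00044969,  0.00085587,
       -0.00039004,  0.00048056]), 'effort': array([-3.51434564e-01, -5.71998310e+01, -1.54138398e+01, -1.86457425e+01,
       -2.31368523e-01,  1.62028307e-01, -7.95473868e-03]), 'tcp_pos': array([0.59348829, 0.29033009, 0.1054906 ]), 'eef_rot': array([7.07191103e-01, 7.07021456e-01, 1.10890817e-03, 4.18882248e-04]), 'contact_force': array([ 1.2218055 , -0.26977463,  5.2911102 ]), 'torque': array([-0.02576239, -0.18790463,  0.01526306]), 'width': 0.03413510270390682}
```

View pics/w4.png

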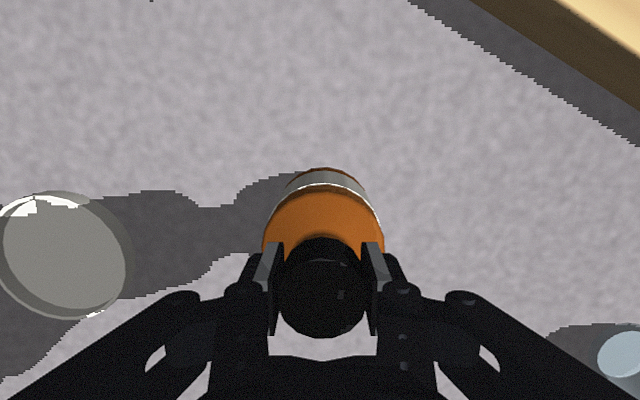

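```bash
python3 -m inch '[[0,0,-0.02,0,0,0,0.2],[0,0,-0.05,0,0,0,0.2],[0,0,-0.1,0,0,0,0.2],[0,0,-0.15,0,0,0,0.2],[-0.01,-0.04,-0.15,0,0,0,0.2],[-0.02,-0.1,-0.15,0,0,0,0.2],[-0.035,-0.17,-0.15,0,0,0,0.2],[-0.05,-0.24,-0.15,0,0,0,0.2],[-0.06,-0.31,-0.15,0,0,0,0.2],[-0.07,-0.37,-0.15,0,0,0,0.2],[-0.075,-0.42,-0.15,0,0,0,0.2],[-0.078,-0.44,-0.15,0,0,0,0.2],[-0.079,-0.45,-0.15,0,0,0,0.2],[-0.08,-0.455,-0.15,0,0,0,0.2],[-0.08,-0.455,-0.15,0,0,0,0.2],[-0.08,-0.455,-0.15,0,0,0,0.2]]'; python3 -c "
from h import *
f=optics.grab_frame('wrist'); cv2.imwrite('pics/w5.png',f[:,:,::-1]);g=optics.grab_frame('side'); cv2.imwrite('pics/s5.png',cv2.resize(g[180:340,180:420,::-1],None,fx=3,fy=3))
s=telemetry.sense();print(s['tcp_pos'],s['width'],s['contact_force'])
plan([.4113,.2585,.111],90)"
```

```text
t: 7.45
tcp_pos: [0.4118, 0.258, 0.1645]
eef_rot: [0.707, 0.707, 0.001, -0.0]
contact_force: [-0.3, 0.3, -4.7]
width: 0.0343
[0.41152251 0.25807861 0.16437258] 0.03449496752847844 [ 0.35955459 -0.31411839 -4.86492481]
plan [[0.0009, -0.0006, 0.1334], [0.0001, -0.0002, -0.0003]]
```

View pics/w5.png

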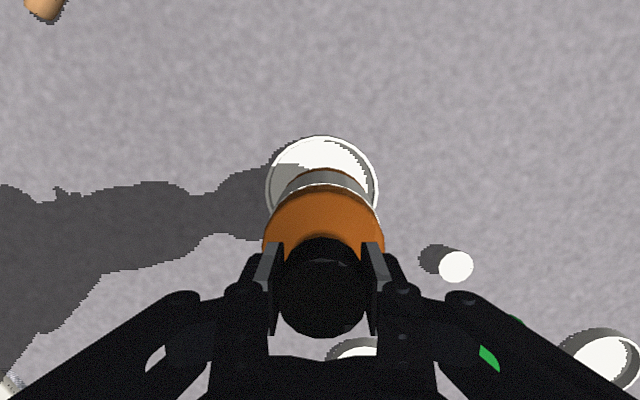

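View pics/s5.png

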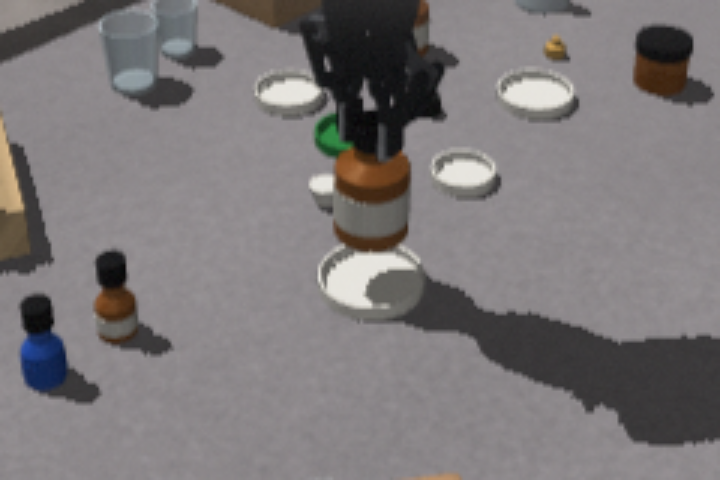

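```bash
python3 -m inch '[[0,0,0.03,0,0,0,0.2],[0,0,0.06,0,0,0,0.2],[0,0,0.09,0,0,0,0.2],[0,0,0.11,0,0,0,0.2],[0,0,0.12,0,0,0,0.2],[0,0,0.127,0,0,0,0.2],[0,0,0.132,0,0,0,0.2],[0,0,0.134,0,0,0,0.2],[0,0,0.135,0,0,0,0.2],[0,0,0.135,0,0,0,0.2]]'; python3 -c "
from h import *
s=telemetry.sense();print(s['tcp_pos'],s['width'],s['contact_force'])"
```

```text
t: 8.38
tcp_pos: [0.4108, 0.258, 0.1106]
eef_rot: [0.707, 0.707, 0.0, 0.0]
contact_force: [-0.4, -0.1, -4.7]
width: 0.0343
[0.41081364 0.25803357 0.11061238] 0.034262164265838835 [-0.42466806 -0.1416248  -4.70522469]
```

```bash
python3 -m inch '[[0,0,0.003,0,0,0,0.2],[0,0,0.005,0,0,0,0.2],[0,0,0.005,0,0,0,0.2]]'; python3 -m inch '[[0,0,0,0,0,0,0.5],[0,0,0,0,0,0,0.7],[0,0,0,0,0,0,1],[0,0,0,0,0,0,1],[0,0,0,0,0,0,1],[0,0,0,0,0,0,1],[0,0,0,0,0,0,1],[0,0,0,0,0,0,1]]'; python3 -c "
from h import *
f=optics.grab_frame('wrist'); cv2.imwrite('pics/w6.png',f[:,:,::-1])
s=telemetry.sense();print(s['tcp_pos'],s['width'],s['contact_force'])"
```

```text
t: 8.63
tcp_pos: [0.4112, 0.2584, 0.1094]
eef_rot: [0.707, 0.707, 0.001, 0.001]
contact_force: [-2.1, -0.2, 4.3]
width: 0.0343
t: 9.3
tcp_pos: [0.4105, 0.2579, 0.1083]
eef_rot: [0.707, 0.707, -0.0, -0.0]
contact_force: [-0.4, -0.1, 0.5]
width: 0.0854
[0.41054748 0.25784327 0.10829546] 0.08498410441118008 [ 0.37127697 -0.57276721  0.28049718]
```

View pics/w6.png

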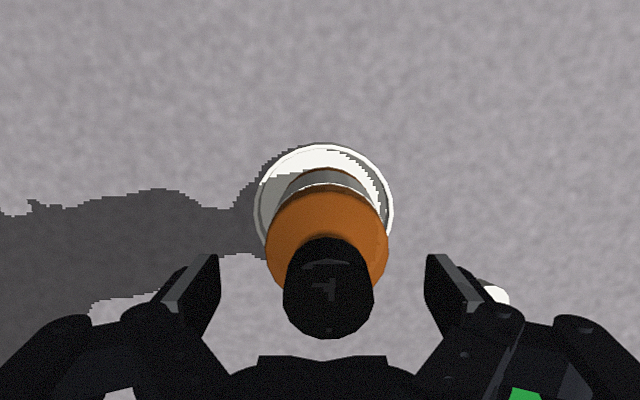

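```bash
python3 -m inch '[[0,0,-0.05,0,0,0,1],[0,0,-0.1,0,0,0,1],[0,0,-0.2,0,0,0,1],[0,0,-0.3,0,0,0,1],[0,0,-0.4,0,0,0,1],[0,0,-0.5,0,0,0,1],[0,0,-0.55,0,0,0,1],[0,0,-0.55,0,0,0,1]]'; python3 -c "
from h import *
c=optics.get_calibration('wrist')
f=optics.grab_frame('wrist')[:,:,::-1].copy(); cv2.imwrite('pics/w7.png',f)
cap(f,c,tuple(proj(c,[.411,.256,.116])[0].astype(int)),.116,60,60)
s=telemetry.sense();print(s['tcp_pos'],s['width'],s['contact_force'])
plan([.656,-.083,.23],90)"
```

```text
t: 10.02
tcp_pos: [0.4124, 0.2599, 0.333]
eef_rot: [0.707, 0.707, 0.004, 0.002]
contact_force: [-0.2, -0.2, -0.5]
width: 0.0851
cap (np.int64(319), np.int64(176)) [ 304  159   34   37 1001] [320.4 177.2] centroid-> [0.4124 0.2553] circle [413.  255.2] 38.033538818359375
[0.41168781 0.2586291  0.33048299] 0.08532098112204983 [ 0.39942082 -0.54287531  0.82020539]
plan [[-0.8539, 0.6102, 0.2534], [0.0016, -0.0003, -0.0002]]
```

View pics/w7.png

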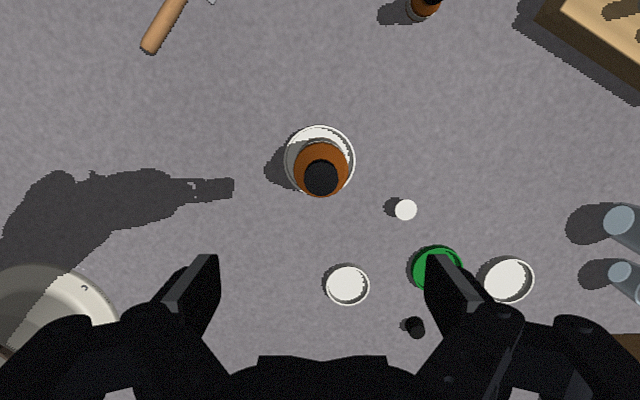

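XL stands upright in its dish, about 2 mm off centre. Next is bottle L.

```bash
python3 -m inch '[[-0.08,0.06,0,0,0,0,1],[-0.16,0.12,0,0,0,0,1],[-0.85,0.61,0.1,0,0,0,1],[-0.85,0.61,0.1,0,0,0,1],[-0.85,0.61,0.2,0,0,0,1],[-0.85,0.61,0.2,0,0,0,1],[-0.85,0.61,0.22,0,0,0,1],[-0.85,0.61,0.25,0,0,0,1],[-0.85,0.61,0.25,0,0,0,1],[-0.85,0.61,0.25,0,0,0,1],[-0.85,0.61,0.25,0,0,0,1],[-0.85,0.61,0.25,0,0,0,1],[-0.85,0.61,0.25,0,0,0,1],[-0.85,0.61,0.25,0,0,0,1],[-0.85,0.61,0.25,0,0,0,1]]'; python3 -c "
from h import *
c=optics.get_calibration('wrist')
f=optics.grab_frame('wrist')[:,:,::-1].copy(); cv2.imwrite('pics/w8.png',f)
cap(f,c,tuple(proj(c,[.656,-.083,.1])[0].astype(int)),.1,60,60)
s=telemetry.sense();print(s['tcp_pos'],s['width'],s['joints'])
plan([.656,-.083,.091],90)"
```

```text
t: 11.32
tcp_pos: [0.6539, -0.0798, 0.2284]
eef_rot: [0.706, 0.708, 0.0, -0.0]
contact_force: [-0.3, -0.4, 0.8]
width: 0.0855
cap (np.int64(324), np.int64(199)) [ 311  178   41   45 1424] [330.5 200.5] centroid-> [ 0.6604 -0.0837] circle [660.8 -83.7] 35.24662399291992
[ 0.65410628 -0.07996639  0.22876182] 0.08526147009663983 [ 0.69230384  0.68268634 -0.93248317  1.53568688  0.57090525  1.2145219
 -0.33250445]
plan [[-0.0077, 0.0046, 0.3444], [0.0001, -0.0001, 0.001]]
```

View pics/w8.png

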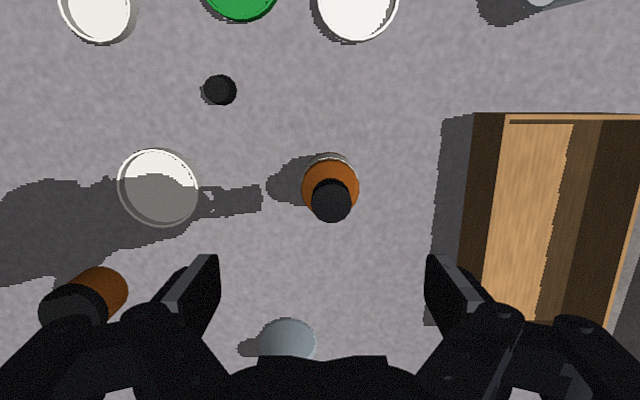

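```bash
python3 -m inch '[[-0.005,0.01,0.05,0,0,0,1],[-0.01,0.015,0.12,0,0,0,1],[-0.01,0.015,0.19,0,0,0,1],[-0.01,0.015,0.25,0,0,0,1],[-0.01,0.015,0.29,0,0,0,1],[-0.01,0.015,0.32,0,0,0,1],[-0.01,0.015,0.34,0,0,0,1],[-0.01,0.015,0.343,0,0,0,1],[-0.01,0.015,0.343,0,0,0,0.3],[-0.01,0.015,0.343,0,0,0,0.3],[-0.01,0.015,0.343,0,0,0,0.15],[-0.01,0.015,0.343,0,0,0,0.15],[-0.01,0.015,0.343,0,0,0,0.15],[-0.01,0.015,0.343,0,0,0,0.15],[-0.01,0.015,0.343,0,0,0,0.15],[-0.01,0.015,0.343,0,0,0,0.15]]' 60; python3 -c "
from h import *
f=optics.grab_frame('wrist'); cv2.imwrite('pics/w9.png',f[:,:,::-1]);s=telemetry.sense();print(s['tcp_pos'],s['width'],s['contact_force'])"
```

```text
t: 12.7
tcp_pos: [0.6612, -0.0862, 0.0923]
eef_rot: [0.707, 0.707, 0.0, 0.001]
contact_force: [-1.4, -0.4, 6.5]
width: 0.0302
[ 0.66119486 -0.08618799  0.09238638] 0.030005184706111458 [-1.29621296 -0.61489443  6.16742881]
```

View pics/w9.png

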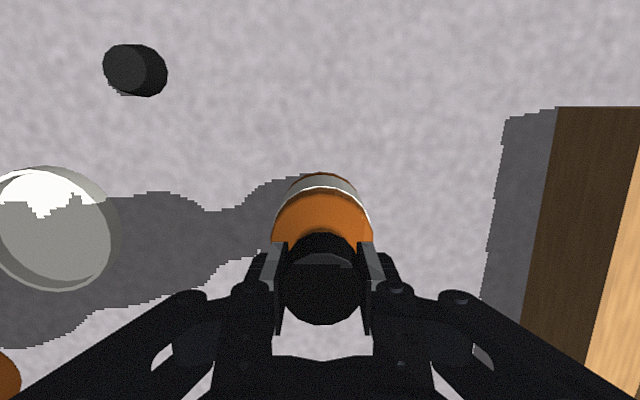

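```bash
python3 -m inch '[[0,0,-0.02,0,0,0,0.15],[0,0,-0.05,0,0,0,0.15],[0,0,-0.1,0,0,0,0.15],[0,0,-0.15,0,0,0,0.15],[0,-0.04,-0.15,0,0,0,0.15],[-0.005,-0.1,-0.15,0,0,0,0.15],[-0.01,-0.17,-0.15,0,0,0,0.15],[-0.015,-0.24,-0.15,0,0,0,0.15],[-0.02,-0.31,-0.15,0,0,0,0.15],[-0.025,-0.36,-0.15,0,0,0,0.15],[-0.03,-0.4,-0.15,0,0,0,0.15],[-0.031,-0.42,-0.15,0,0,0,0.15],[-0.031,-0.43,-0.15,0,0,0,0.15],[-0.031,-0.437,-0.15,0,0,0,0.15],[-0.031,-0.437,-0.15,0,0,0,0.15],[-0.031,-0.437,-0.15,0,0,0,0.15]]'; python3 -c "
from h import *
f=optics.grab_frame('wrist'); cv2.imwrite('pics/w10.png',f[:,:,::-1])
s=telemetry.sense();print(s['tcp_pos'],s['width'],s['contact_force'])
plan([.4865,-.0987,.097],90)"
```

```text
t: 14.08
tcp_pos: [0.4868, -0.0983, 0.1515]
eef_rot: [0.707, 0.707, 0.001, 0.0]
contact_force: [-1.0, -0.7, -3.1]
width: 0.0305
[ 0.48681153 -0.09824265  0.15136421] 0.030213905326338737 [ 0.69558408 -0.49584829 -3.20691624]
plan [[-0.0012, -0.0009, 0.1359], [0.0004, -0.0002, 0.0001]]
```

View pics/w10.png

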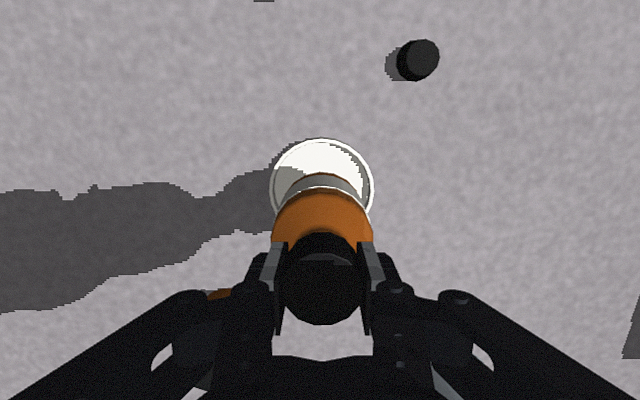

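```bash
python3 -m inch '[[0,0,0.03,0,0,0,0.15],[0,0,0.06,0,0,0,0.15],[0,0,0.09,0,0,0,0.15],[0,0,0.11,0,0,0,0.15],[0,0,0.12,0,0,0,0.15],[0,0,0.128,0,0,0,0.15],[0,0,0.133,0,0,0,0.15],[0,0,0.136,0,0,0,0.15],[0,0,0.138,0,0,0,0.15],[0,0,0.138,0,0,0,0.15]]'; python3 -c "
from h import *
s=telemetry.sense();print(s['tcp_pos'],s['width'],s['contact_force'])"
```

```text
t: 14.97
tcp_pos: [0.486, -0.0985, 0.0964]
eef_rot: [0.707, 0.707, 0.0, 0.0]
contact_force: [-1.1, 0.4, -0.6]
width: 0.0302
[ 0.48596069 -0.09847016  0.09636806] 0.030249444186151376 [-1.1436253   0.38958719 -0.58568036]
```

Weight is now partly on the dish; a hair lower, then release and rise.

```bash
python3 -m inch '[[0,0,0.002,0,0,0,0.15],[0,0,0.002,0,0,0,0.15],[0,0,0.002,0,0,0,0.5],[0,0,0.002,0,0,0,0.7],[0,0,0.002,0,0,0,1],[0,0,0.002,0,0,0,1],[0,0,0.002,0,0,0,1],[0,0,0.002,0,0,0,1],[0,0,0.002,0,0,0,1],[0,0,0.002,0,0,0,1],[0,0,0.002,0,0,0,1]]'; python3 -c "
from h import *
f=optics.grab_frame('wrist'); cv2.imwrite('pics/w11.png',f[:,:,::-1])
s=telemetry.sense();print(s['tcp_pos'],s['width'],s['contact_force'])"
```

```text
t: 15.88
tcp_pos: [0.4858, -0.0985, 0.0951]
eef_rot: [0.707, 0.707, 0.0, 0.0]
contact_force: [-0.3, 0.9, -0.0]
width: 0.0852
[ 0.48573689 -0.09851674  0.09507209] 0.08550470459937422 [-0.52850332 -0.28570849  0.43904644]
```

View pics/w11.png

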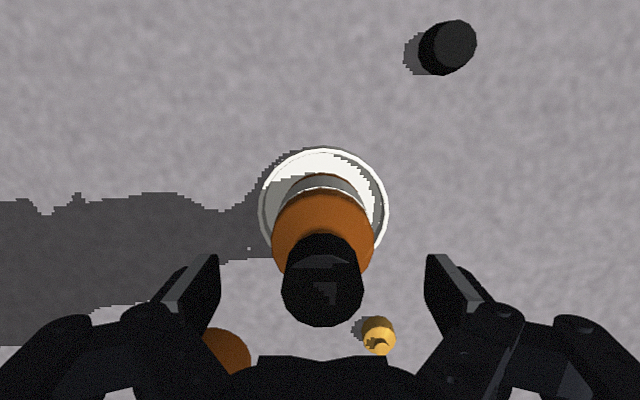

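```bash
python3 -m inch '[[0,0,-0.05,0,0,0,1],[0,0,-0.1,0,0,0,1],[0,0,-0.2,0,0,0,1],[0,0,-0.3,0,0,0,1],[0,0,-0.4,0,0,0,1],[0,0,-0.5,0,0,0,1],[0,0,-0.55,0,0,0,1],[0,0,-0.55,0,0,0,1],[0,0,-0.55,0,0,0,1]]'; python3 -c "
from h import *
c=optics.get_calibration('wrist')
f=optics.grab_frame('wrist')[:,:,::-1].copy(); cv2.imwrite('pics/w12.png',f)
cap(f,c,tuple(proj(c,[.487,-.097,.104])[0].astype(int)),.104,60,60)
plan([.507,-.5,.32],90)"
```

```text
t: 16.68
tcp_pos: [0.4862, -0.0989, 0.316]
eef_rot: [0.707, 0.707, 0.0, 0.001]
contact_force: [-0.3, -1.0, -0.7]
width: 0.0853
cap (np.int64(322), np.int64(170)) [306 154  31  34 817] [320.9 170.7] centroid-> [ 0.4856 -0.0968] circle [486.1 -96.9] 34.12422180175781
plan [[-1.0028, 0.0547, -0.0124], [-0.0001, 0.0003, -0.0002]]
```

View pics/w12.png

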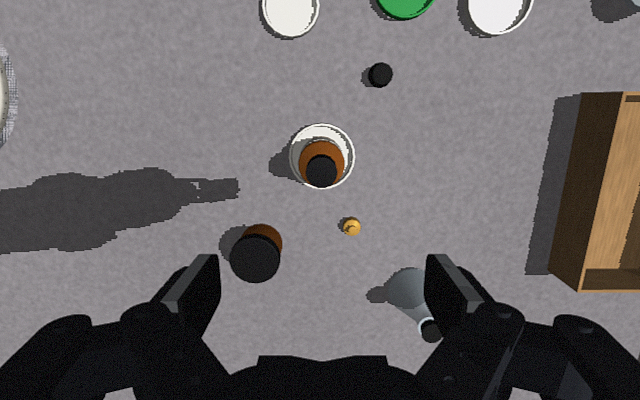

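L stands centred in its dish, within 1 mm. Next is M.

```bash
python3 -m inch '[[-0.08,0.01,0,0,0,0,1],[-0.16,0.02,0,0,0,0,1],[-0.98,0.055,0,0,0,0,1],[-0.98,0.055,0,0,0,0,1],[-0.98,0.055,0,0,0,0,1],[-0.98,0.055,0,0,0,0,1],[-0.98,0.055,0,0,0,0,1],[-0.98,0.055,0,0,0,0,1],[-0.98,0.055,0,0,0,0,1],[-0.98,0.055,0,0,0,0,1],[-0.98,0.055,0,0,0,0,1],[-0.98,0.055,0,0,0,0,1],[-0.98,0.055,0,0,0,0,1],[-0.98,0.055,0,0,0,0,1],[-0.98,0.055,0,0,0,0,1]]'; python3 -c "
from h import *
c=optics.get_calibration('wrist')
f=optics.grab_frame('wrist')[:,:,::-1].copy(); cv2.imwrite('pics/w13.png',f); np.save('c13.npy',c,allow_pickle=True)
s=telemetry.sense();print(s['tcp_pos'],s['joints'],proj(c,[.507,-.47,.088]))"
```

```text
t: 17.98
tcp_pos: [0.5085, -0.4883, 0.3149]
eef_rot: [0.706, 0.708, 0.0, -0.0]
contact_force: [0.2, 0.2, 0.7]
width: 0.0853
[ 0.5083684  -0.48874774  0.31530242] [ 1.28265426  0.69611001 -0.95418106  1.30353189  0.55821743  1.41535414
  0.36393692] [[320.8406894  152.62421788]]
```

View pics/w13.png

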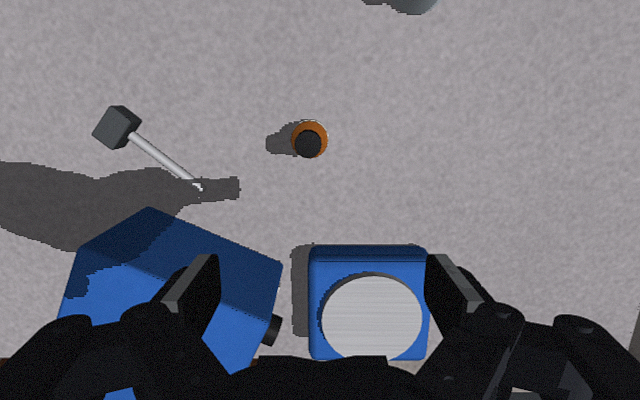

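```bash
python3 -c "
from h import *
c=np.load('c13.npy',allow_pickle=True).item(); f=cv2.imread('pics/w13.png')
for v in(50,60,70): cap(f,c,(308,145),.088,v,40)
for p in[(312,246),(425,246),(282,262),(150,207)]: print(p,[onz(c,p,z)[:2].round(3) for z in(0,.05,.1,.15)])
plan([.502,-.456,.19],90)
plan([.502,-.456,.079],90)
"
```

```text
cap (308, 145) [295 130  26  28 567] [307.4 143.6] centroid-> [ 0.4933 -0.4609] circle [ 493.  -460.9] 28.270137786865234
cap (308, 145) [295 130  26  28 592] [307.5 143.6] centroid-> [ 0.4934 -0.4609] circle [ 492.9 -461.2] 29.028026580810547
cap (308, 145) [294 130  27  28 607] [307.4 143.6] centroid-> [ 0.4933 -0.4609] circle [ 492.6 -460.9] 29.363676071166992
(312, 246) [array([ 0.495, -0.612]), array([ 0.496, -0.59 ]), array([ 0.498, -0.568]), array([ 0.499, -0.546])]
(425, 246) [array([ 0.651, -0.611]), array([ 0.634, -0.589]), array([ 0.618, -0.567]), array([ 0.602, -0.545])]
(282, 262) [array([ 0.453, -0.636]), array([ 0.459, -0.611]), array([ 0.465, -0.587]), array([ 0.472, -0.562])]
(150, 207) [array([ 0.279, -0.556]), array([ 0.305, -0.541]), array([ 0.331, -0.525]), array([ 0.357, -0.51 ])]
plan [[0.0819, -0.0156, 0.3133], [-0.0001, 0.0, 0.0009]]
plan [[0.082, -0.0156, 0.5908], [-0.0001, 0.0, 0.0009]]
```

```bash
python3 -m inch '[[0.035,-0.02,0.08,0,0,0,1],[0.07,-0.038,0.16,0,0,0,1],[0.07,-0.038,0.24,0,0,0,1],[0.07,-0.038,0.3,0,0,0,1],[0.07,-0.038,0.32,0,0,0,1],[0.07,-0.038,0.32,0,0,0,1]]'; python3 -c "
from h import *
c=optics.get_calibration('wrist')
f=optics.grab_frame('wrist')[:,:,::-1].copy(); cv2.imwrite('pics/w14.png',f)
for v in(40,50,60): cap(f,c,tuple(proj(c,[.493,-.461,.088])[0].astype(int)),.088,v,50)
print(telemetry.sense()['tcp_pos'])
plan([.493,-.461,.079],90)"
```

```text
t: 18.53
tcp_pos: [0.4913, -0.4615, 0.1851]
eef_rot: [0.707, 0.707, -0.0, -0.002]
contact_force: [-0.5, 0.3, 0.9]
width: 0.0855
cap (np.int64(324), np.int64(207)) [ 306  182   40   45 1307] [324.9 204.8] centroid-> [ 0.4931 -0.4592] circle [ 493.1 -458.9] 31.20949935913086
cap (np.int64(324), np.int64(207)) [ 306  182   40   46 1426] [325.2 204.4] centroid-> [ 0.4932 -0.4589] circle [ 493.1 -459.2] 31.694429397583008
cap (np.int64(324), np.int64(207)) [ 291  182   55   46 1462] [325.  204.3] centroid-> [ 0.4931 -0.4589] circle [ 488.6 -459.7] 36.66706848144531
[ 0.49259068 -0.46208657  0.18723112]
plan [[0.0026, 0.0011, 0.2706], [-0.0001, -0.0002, 0.0002]]
```

View pics/w14.png

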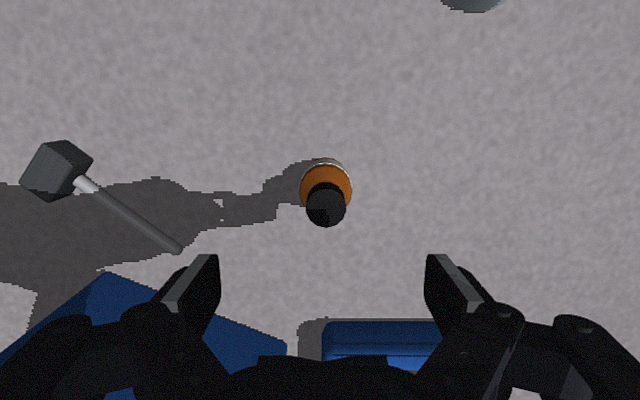

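```bash
python3 -m inch '[[0.003,0.001,0.05,0,0,0,1],[0.003,0.001,0.1,0,0,0,1],[0.003,0.001,0.15,0,0,0,1],[0.003,0.001,0.2,0,0,0,1],[0.003,0.001,0.24,0,0,0,1],[0.003,0.001,0.26,0,0,0,1],[0.003,0.001,0.27,0,0,0,1],[0.003,0.001,0.27,0,0,0,1],[0.003,0.001,0.27,0,0,0,0.3],[0.003,0.001,0.27,0,0,0,0.3],[0.003,0.001,0.27,0,0,0,0.1],[0.003,0.001,0.27,0,0,0,0.1],[0.003,0.001,0.27,0,0,0,0.1],[0.003,0.001,0.27,0,0,0,0.1],[0.003,0.001,0.27,0,0,0,0.1],[0.003,0.001,0.27,0,0,0,0.1],[0.003,0.001,0.27,0,0,0,0.1]]' 50; python3 -c "
from h import *
f=optics.grab_frame('wrist'); cv2.imwrite('pics/w15.png',f[:,:,::-1]);s=telemetry.sense();print(s['tcp_pos'],s['width'],s['contact_force'])"
```

```text
t: 20.0
tcp_pos: [0.4934, -0.4616, 0.0799]
eef_rot: [0.707, 0.707, 0.0, 0.001]
contact_force: [-0.3, 0.0, 6.7]
width: 0.0264
[ 0.49341138 -0.46163873  0.0799059 ] 0.026749297167746027 [-0.61644862 -0.33807397  4.71109417]
```

View pics/w15.png

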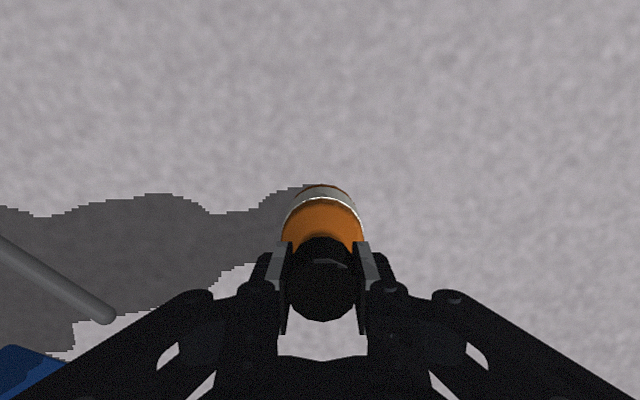

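```bash
python3 -m inch '[[0,0,-0.02,0,0,0,0.1],[0,0,-0.06,0,0,0,0.1],[0,0,-0.12,0,0,0,0.1],[0,0,-0.2,0,0,0,0.1],[0,0,-0.28,0,0,0,0.1],[0,0,-0.36,0,0,0,0.1],[0,0,-0.43,0,0,0,0.1],[0.03,0.01,-0.47,0,0,0,0.1],[0.08,0.03,-0.48,0,0,0,0.1],[0.16,0.06,-0.48,0,0,0,0.1],[0.24,0.09,-0.48,0,0,0,0.1],[0.32,0.12,-0.48,0,0,0,0.1],[0.4,0.15,-0.48,0,0,0,0.1],[0.48,0.18,-0.48,0,0,0,0.1],[0.56,0.21,-0.48,0,0,0,0.1],[0.64,0.24,-0.48,0,0,0,0.1],[0.7,0.26,-0.48,0,0,0,0.1],[0.73,0.27,-0.48,0,0,0,0.1],[0.75,0.28,-0.48,0,0,0,0.1]]'; python3 -c "
from h import *
s=telemetry.sense();print(s['tcp_pos'],s['width'],s['contact_force'],s['joints'])
plan([.6844,.078,.27],90)"
```

```text
t: 21.63
tcp_pos: [0.6048, -0.1579, 0.2713]
eef_rot: [0.706, 0.709, -0.0, -0.0]
contact_force: [0.2, -1.2, -1.2]
width: 0.0268
[ 0.60484612 -0.15787646  0.27126514] 0.026765170242616838 [ 0.16215066 -1.22022524 -1.15843264] [ 0.89950314  0.599519   -1.00267445  1.58141058  0.52380659  1.25365008
 -0.18732153]
plan [[0.5888, 0.2015, 0.0033], [-0.0002, -0.0001, 0.0014]]
```

```bash
python3 -m inch '[[0.03,0.01,0,0,0,0,0.1],[0.08,0.03,0,0,0,0,0.1],[0.15,0.05,0,0,0,0,0.1],[0.23,0.08,0,0,0,0,0.1],[0.31,0.11,0,0,0,0,0.1],[0.39,0.13,0,0,0,0,0.1],[0.46,0.15,0.05,0,0,0,0.1],[0.52,0.17,0.1,0,0,0,0.1],[0.56,0.19,0.16,0,0,0,0.1],[0.58,0.198,0.22,0,0,0,0.1],[0.588,0.2,0.27,0,0,0,0.1],[0.59,0.2,0.3,0,0,0,0.1],[0.59,0.2,0.32,0,0,0,0.1],[0.59,0.2,0.32,0,0,0,0.1],[0.59,0.2,0.32,0,0,0,0.1]]'; python3 -c "
from h import *
s=telemetry.sense();print(s['tcp_pos'],s['width'],s['contact_force'],s['joints'])
f=optics.grab_frame('wrist'); cv2.imwrite('pics/w16.png',f[:,:,::-1])
plan([.6844,.078,.084],90)"
```

```text
t: 22.88
tcp_pos: [0.6853, 0.0733, 0.1435]
eef_rot: [0.708, 0.706, -0.0, 0.0]
contact_force: [0.1, 1.1, -0.5]
width: 0.0263
[0.68533311 0.07325903 0.14345036] 0.02631977381397776 [ 0.10887726  1.13798426 -0.49825643] [ 0.40835113  0.81977759 -0.87899086  1.51540478  0.67284153  1.12876511
 -0.61124087]
plan [[0.0108, -0.0037, 0.1508], [0.0005, 0.0, -0.0006]]
```

View pics/w16.png

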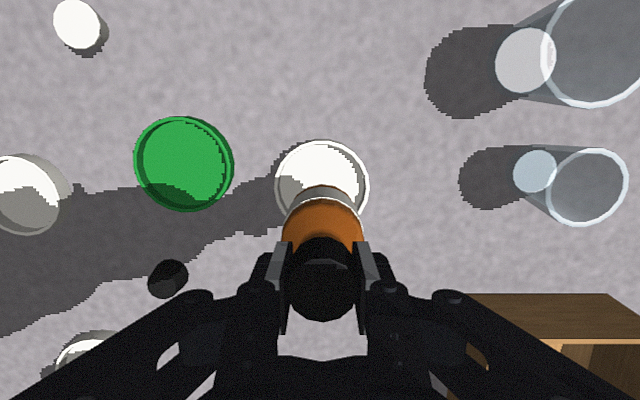

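```bash
python3 -m inch '[[0.006,-0.001,0.02,0,0,0,0.1],[0.011,-0.003,0.05,0,0,0,0.1],[0.011,-0.003,0.08,0,0,0,0.1],[0.011,-0.003,0.11,0,0,0,0.1],[0.011,-0.003,0.13,0,0,0,0.1],[0.011,-0.003,0.14,0,0,0,0.1],[0.011,-0.003,0.146,0,0,0,0.1],[0.011,-0.003,0.149,0,0,0,0.1],[0.011,-0.003,0.151,0,0,0,0.1],[0.011,-0.003,0.151,0,0,0,0.1]]'; python3 -c "
from h import *
s=telemetry.sense();print(s['tcp_pos'],s['width'],s['contact_force'])"
```

```text
t: 23.77
tcp_pos: [0.6831, 0.0791, 0.084]
eef_rot: [0.707, 0.707, -0.001, -0.0]
contact_force: [-5.1, -1.6, 7.1]
width: 0.0268
[0.68311329 0.07909621 0.08395158] 0.02677153074736449 [-5.11695095 -1.59917999  7.12510251]
```

```bash
python3 -m inch '[[0,0,0,0,0,0,0.45],[0,0,0,0,0,0,0.7],[0,0,0,0,0,0,1],[0,0,0,0,0,0,1],[0,0,0,0,0,0,1],[0,0,0,0,0,0,1],[0,0,0,0,0,0,1],[0,0,0,0,0,0,1]]'; python3 -c "
from h import *
f=optics.grab_frame('wrist'); cv2.imwrite('pics/w17.png',f[:,:,::-1])
s=telemetry.sense();print(s['tcp_pos'],s['width'],s['contact_force'])"
```

```text
t: 24.43
tcp_pos: [0.6837, 0.0791, 0.0827]
eef_rot: [0.707, 0.707, 0.0, -0.0]
contact_force: [0.8, -0.8, -0.6]
width: 0.0853
[0.68375242 0.07908192 0.08268587] 0.08552108809311283 [-0.83667554 -0.38059957 -0.37074476]
```

View pics/w17.png

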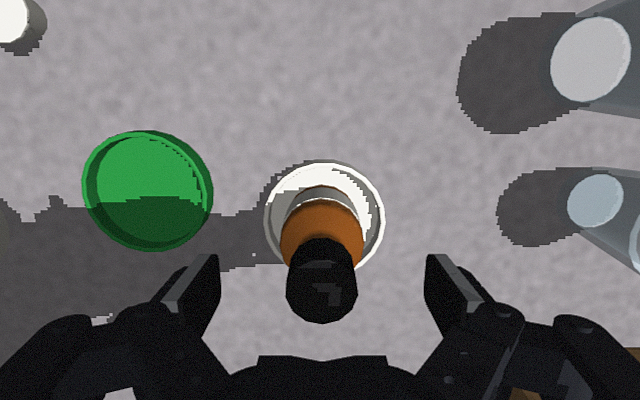

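```bash
python3 -m inch '[[0,0,-0.05,0,0,0,1],[0,0,-0.1,0,0,0,1],[0,0,-0.2,0,0,0,1],[0,0,-0.3,0,0,0,1],[0,0,-0.4,0,0,0,1],[0,0,-0.5,0,0,0,1],[0,0,-0.55,0,0,0,1],[0,0,-0.55,0,0,0,1],[0,0,-0.55,0,0,0,1]]'; python3 -c "
from h import *
c=optics.get_calibration('wrist')
f=optics.grab_frame('wrist')[:,:,::-1].copy(); cv2.imwrite('pics/w18.png',f)
cap(f,c,tuple(proj(c,[.684,.079,.092])[0].astype(int)),.092,60,60)
dishes(f,c,[tuple(proj(c,[.684,.1,.004])[0].astype(int))])
plan([.527,.38,.31],90)"
```

```text
t: 25.23
tcp_pos: [0.6844, 0.0794, 0.3046]
eef_rot: [0.707, 0.707, 0.001, 0.001]
contact_force: [-0.6, -0.0, -0.9]
width: 0.0854
cap (np.int64(321), np.int64(173)) [307 157  27  30 640] [320.1 171.7] centroid-> [0.6831 0.0808] circle [684.3  80.3] 31.1590576171875
(np.int64(321), np.int64(142)) [295 131  57  59 885] centre [0.685  0.0787] D 0.0724
plan [[0.7526, -0.3915, -0.019], [0.0001, 0.0002, 0.0]]
```

View pics/w18.png

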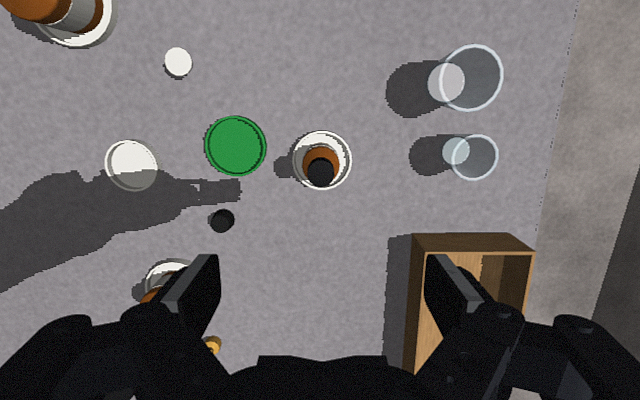

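M is upright in its dish, about 2 mm off centre. Next is S, the brown one rather than the blue.

```bash
python3 -m inch '[[0.08,-0.04,0,0,0,0,1],[0.16,-0.08,0,0,0,0,1],[0.75,-0.39,-0.02,0,0,0,1],[0.75,-0.39,-0.02,0,0,0,1],[0.75,-0.39,-0.02,0,0,0,1],[0.75,-0.39,-0.02,0,0,0,1],[0.75,-0.39,-0.02,0,0,0,1],[0.75,-0.39,-0.02,0,0,0,1],[0.75,-0.39,-0.02,0,0,0,1],[0.75,-0.39,-0.02,0,0,0,1],[0.75,-0.39,-0.02,0,0,0,1],[0.75,-0.39,-0.02,0,0,0,1],[0.75,-0.39,-0.02,0,0,0,1],[0.75,-0.39,-0.02,0,0,0,1]]'; python3 -c "
from h import *
c=optics.get_calibration('wrist')
f=optics.grab_frame('wrist')[:,:,::-1].copy(); cv2.imwrite('pics/w19.png',f); np.save('c19.npy',c,allow_pickle=True)
s=telemetry.sense();print(s['tcp_pos'],s['joints'],proj(c,[.527,.436,.076]))"
```

```text
t: 26.45
tcp_pos: [0.5291, 0.377, 0.3099]
eef_rot: [0.708, 0.706, -0.001, 0.0]
contact_force: [-0.6, 0.1, 0.1]
width: 0.0856
[0.52895252 0.37727494 0.31013513] [-0.00686632  0.61073615 -1.00459669  1.46889564  0.51963821  1.34713972
 -1.04749782] [[319.96863588 110.96705668]]
```

View pics/w19.png

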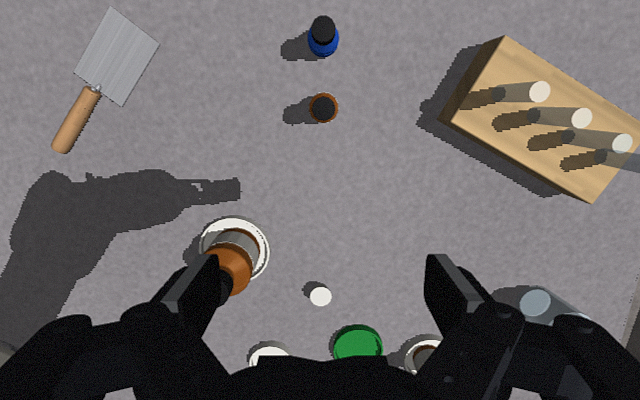

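```bash
python3 -c "
from h import *
c=np.load('c19.npy',allow_pickle=True).item(); f=cv2.imread('pics/w19.png')
for v in(40,50,60): cap(f,c,(322,107),.076,v,30)
plan([.53,.437,.067],90)
"
```

```text
cap (322, 107) [312  98  20  22 235] [320.7 109.9] centroid-> [0.5277 0.4371] circle [529.7 438.3] 22.462142944335938
cap (322, 107) [312  97  23  24 410] [322.8 108.4] centroid-> [0.5299 0.4385] circle [529.8 438.4] 22.773935317993164
cap (322, 107) [311  96  24  25 435] [322.7 108.3] centroid-> [0.5298 0.4386] circle [529.7 438.6] 23.682945251464844
plan [[0.1498, 0.0024, 0.6077], [-0.0001, 0.0003, -0.001]]
```

```bash
python3 -m inch '[[0.05,0.002,0.08,0,0,0,1],[0.11,0.002,0.16,0,0,0,1],[0.154,0.002,0.24,0,0,0,1],[0.154,0.002,0.32,0,0,0,1],[0.154,0.002,0.38,0,0,0,1],[0.154,0.002,0.38,0,0,0,1],[0.154,0.002,0.38,0,0,0,1]]'; python3 -c "
from h import *
c=optics.get_calibration('wrist')
f=optics.grab_frame('wrist')[:,:,::-1].copy(); cv2.imwrite('pics/w20.png',f)
for v in(40,50,60): cap(f,c,tuple(proj(c,[.53,.4386,.076])[0].astype(int)),.076,v,50)
print(telemetry.sense()['tcp_pos'])
plan([.53,.438,.067],90)"
```

```text
t: 27.08
tcp_pos: [0.5286, 0.4392, 0.1574]
eef_rot: [0.708, 0.707, -0.002, -0.0]
contact_force: [0.4, -0.2, -0.2]
width: 0.0854
cap (np.int64(324), np.int64(215)) [ 307  190   37   43 1128] [324.6 211.5] centroid-> [0.5302 0.4414] circle [529.8 441.5] 27.86041259765625
cap (np.int64(324), np.int64(215)) [ 307  190   37   43 1245] [324.9 211.1] centroid-> [0.5304 0.4417] circle [529.9 441.5] 28.056943893432617
cap (np.int64(324), np.int64(215)) [ 307  189   37   44 1264] [324.8 211. ] centroid-> [0.5303 0.4418] circle [530.6 441.8] 28.36733627319336
[0.52935523 0.44037569 0.15957709]
plan [[-0.0061, 0.0016, 0.2314], [0.0001, -0.0002, -0.0004]]
```

View pics/w20.png

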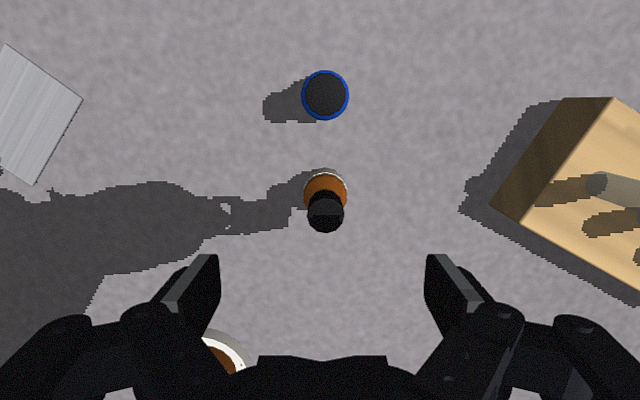

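```bash
python3 -m inch '[[-0.003,0.001,0.05,0,0,0,1],[-0.003,0.001,0.1,0,0,0,1],[-0.003,0.001,0.15,0,0,0,1],[-0.003,0.001,0.19,0,0,0,1],[-0.003,0.001,0.21,0,0,0,1],[-0.003,0.001,0.225,0,0,0,1],[-0.003,0.001,0.23,0,0,0,1],[-0.003,0.001,0.23,0,0,0,1],[-0.003,0.001,0.23,0,0,0,0.3],[-0.003,0.001,0.23,0,0,0,0.3],[-0.003,0.001,0.23,0,0,0,0.05],[-0.003,0.001,0.23,0,0,0,0.05],[-0.003,0.001,0.23,0,0,0,0.05],[-0.003,0.001,0.23,0,0,0,0.05],[-0.003,0.001,0.23,0,0,0,0.05],[-0.003,0.001,0.23,0,0,0,0.05],[-0.003,0.001,0.23,0,0,0,0.05]]' 40; python3 -c "
from h import *
f=optics.grab_frame('wrist'); cv2.imwrite('pics/w21.png',f[:,:,::-1]);s=telemetry.sense();print(s['tcp_pos'],s['width'],s['contact_force'])"
```

```text
t: 28.55
tcp_pos: [0.5293, 0.4397, 0.0671]
eef_rot: [0.707, 0.707, 0.0, 0.0]
contact_force: [-0.1, -0.2, 2.9]
width: 0.0226
[0.52926618 0.43966319 0.06712762] 0.022580829248034413 [ 0.24426722 -1.04811831  3.83560743]
```

View pics/w21.png

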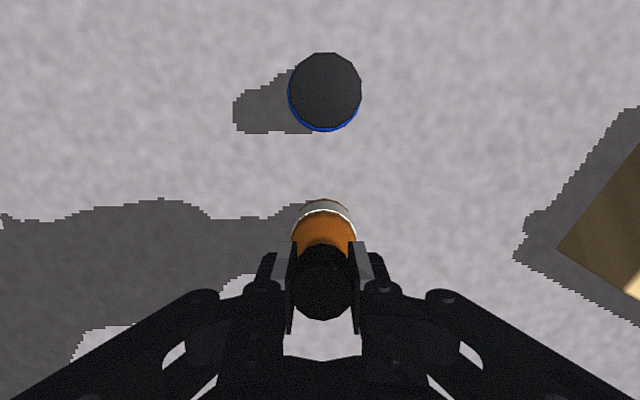

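```bash
python3 -m inch '[[0,0,-0.02,0,0,0,0.05],[0,0,-0.06,0,0,0,0.05],[0,0,-0.12,0,0,0,0.05],[0,0,-0.2,0,0,0,0.05],[0,0,-0.28,0,0,0,0.05],[0,0,-0.36,0,0,0,0.05],[0,0,-0.42,0,0,0,0.05],[-0.04,-0.01,-0.45,0,0,0,0.05],[-0.1,-0.02,-0.45,0,0,0,0.05],[-0.18,-0.04,-0.45,0,0,0,0.05],[-0.27,-0.06,-0.45,0,0,0,0.05],[-0.36,-0.08,-0.45,0,0,0,0.05],[-0.45,-0.1,-0.45,0,0,0,0.05],[-0.54,-0.12,-0.45,0,0,0,0.05],[-0.63,-0.14,-0.45,0,0,0,0.05],[-0.72,-0.16,-0.45,0,0,0,0.05],[-0.8,-0.175,-0.45,0,0,0,0.05],[-0.86,-0.185,-0.45,0,0,0,0.05],[-0.9,-0.192,-0.45,0,0,0,0.05],[-0.917,-0.194,-0.45,0,0,0,0.05]]'; python3 -m inch '[[0,0,0.03,0,0,0,0.05],[0,0,0.1,0,0,0,0.05],[0,0,0.17,0,0,0,0.05],[0,0,0.23,0,0,0,0.05],[0,0,0.28,0,0,0,0.05],[0,0,0.31,0,0,0,0.05],[0,0,0.32,0,0,0,0.05],[0,0,0.32,0,0,0,0.05],[0,0,0.32,0,0,0,0.05]]'; python3 -c "
from h import *
s=telemetry.sense();print(s['tcp_pos'],s['width'],s['contact_force'],s['joints'])
f=optics.grab_frame('wrist'); cv2.imwrite('pics/w22.png',f[:,:,::-1])
plan([.4518,.073,.0715],90)"
```

```text
t: 30.27
tcp_pos: [0.4506, 0.0698, 0.247]
eef_rot: [0.708, 0.706, -0.001, 0.001]
contact_force: [-0.1, -0.4, -1.9]
width: 0.0228
t: 31.02
tcp_pos: [0.4515, 0.0742, 0.119]
eef_rot: [0.706, 0.708, 0.0, -0.0]
contact_force: [0.3, 0.2, -0.9]
width: 0.0227
[0.45152412 0.07424451 0.11896175] 0.022702355784520328 [ 0.26728023  0.1752735  -0.90098178] [ 0.58909653  0.51407345 -0.97615728  2.11435675  0.5935407   0.81380125
 -0.7529138 ]
plan [[-0.0023, -0.0005, 0.1196], [0.0004, -0.0002, 0.0005]]
```

View pics/w22.png

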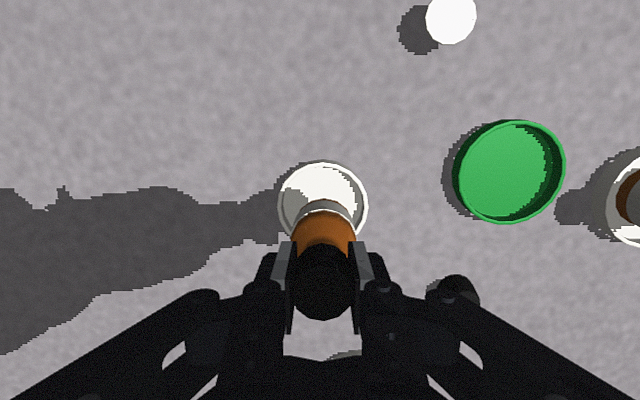

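```bash
python3 -m inch '[[0,0,0.02,0,0,0,0.05],[-0.002,0,0.045,0,0,0,0.05],[-0.002,0,0.07,0,0,0,0.05],[-0.002,0,0.09,0,0,0,0.05],[-0.002,0,0.105,0,0,0,0.05],[-0.002,0,0.112,0,0,0,0.05],[-0.002,0,0.116,0,0,0,0.05],[-0.002,0,0.119,0,0,0,0.05],[-0.002,0,0.12,0,0,0,0.05],[-0.002,0,0.12,0,0,0,0.05]]'; python3 -c "
from h import *
s=telemetry.sense();print(s['tcp_pos'],s['width'],s['contact_force'])"
```

```text
t: 31.9
tcp_pos: [0.4514, 0.072, 0.071]
eef_rot: [0.707, 0.707, 0.0, 0.0]
contact_force: [-1.1, -0.3, 1.8]
width: 0.0227
[0.45142496 0.07203138 0.07101538] 0.022706270080031912 [-1.12311125 -0.29403568  1.80670943]
```

It is touching the dish floor (+1.8 N), so I'll release.

```bash
python3 -m inch '[[0,0,0,0,0,0,0.4],[0,0,0,0,0,0,0.6],[0,0,0,0,0,0,1],[0,0,0,0,0,0,1],[0,0,0,0,0,0,1],[0,0,0,0,0,0,1],[0,0,0,0,0,0,1],[0,0,0,0,0,0,1]]'; python3 -m inch '[[0,0,-0.05,0,0,0,1],[0,0,-0.1,0,0,0,1],[0,0,-0.2,0,0,0,1],[0,0,-0.3,0,0,0,1],[0,0,-0.4,0,0,0,1],[0,0,-0.5,0,0,0,1],[0,0,-0.6,0,0,0,1],[0,0,-0.7,0,0,0,1],[0,0,-0.7,0,0,0,1],[0,0,-0.7,0,0,0,1]]';  python3 -c "
from h import *
c=optics.get_calibration('wrist')
f=optics.grab_frame('wrist')[:,:,::-1].copy(); cv2.imwrite('pics/w23.png',f)
cap(f,c,tuple(proj(c,[.4518,.0725,.08])[0].astype(int)),.08,60,50)
cap(f,c,tuple(proj(c,[.4127,.2553,.116])[0].astype(int)),.116,60,50)
cap(f,c,tuple(proj(c,[.684,.08,.092])[0].astype(int)),.092,60,50)
dishes(f,c,[tuple(proj(c,[.4518,.094,.004])[0].astype(int))])
for n in('scene','side'): 
  g=optics.grab_frame(n)[:,:,::-1]; cv2.imwrite(f'pics/{n}9.png',g)"
```

```text
t: 32.57
tcp_pos: [0.4514, 0.0719, 0.0707]
eef_rot: [0.707, 0.707, 0.0, 0.0]
contact_force: [0.2, 0.6, 0.3]
width: 0.0855
t: 33.4
tcp_pos: [0.4526, 0.0718, 0.3527]
eef_rot: [0.708, 0.707, 0.001, 0.002]
contact_force: [0.5, -0.5, -1.2]
width: 0.0852
cap (np.int64(320), np.int64(161)) [310 151  21  23 343] [320.5 161.1] centroid-> [0.452  0.0731] circle [452.   72.2] 26.45590591430664
seed bright 11
cap (np.int64(526), np.int64(156)) [500 144  37  25 726] [518.8 155.5] centroid-> [0.6749 0.0812] circle [674.2  81.4] 42.24638366699219
(np.int64(320), np.int64(136)) [297 130  48  47 684] centre [0.4519 0.0724] D 0.0632
```

View pics/w23.png

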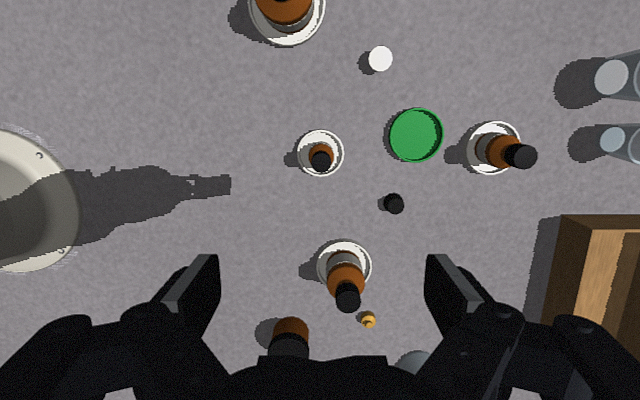

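View pics/side9.png

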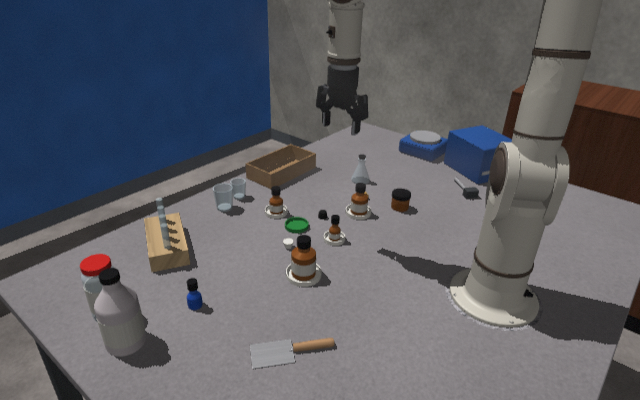

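View pics/scene9.png

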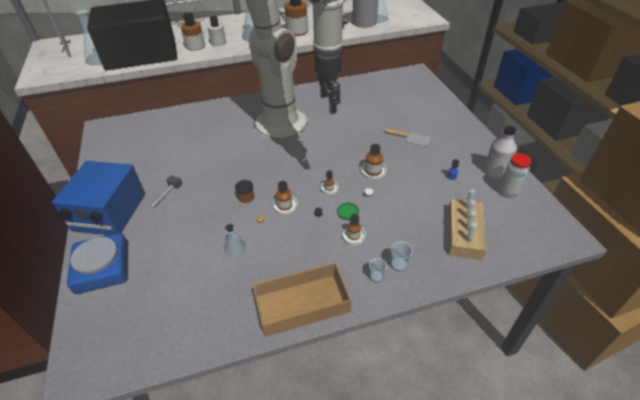

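The side view shows XL at (304,262), L at (359,203), M at (276,203) and S at (335,231), each upright in its dish. The jar (401,200) and flask (361,168) are where they started, and the arm is clear.

```bash
python3 -m inch '[[0,0,0,0,0,0,1],[0,0,0,0,0,0,1],[0,0,0,0,0,0,1],[0,0,0,0,0,0,1]]'; python3 -c "
from rig import job_done
print(job_done())"
```

```text
t: 33.88
tcp_pos: [0.451, 0.0721, 0.3502]
eef_rot: [0.707, 0.707, -0.0, -0.001]
contact_force: [-0.7, -0.3, -0.2]
width: 0.0851
the job is handed in; nothing more can be done
None
```

All four brown bottles are standing upright in their own dishes, set down in order from largest to smallest, and the job is handed in at about 34 s. It reports no verdict, so the results below come from my own camera checks.

- **Placement:** I measured each bottle from above after letting go. XL and M came out about 2 mm from the centre of their dishes, and L and S within about 1 mm; the limit is 13.5 mm.
- **Surroundings:** In the last scene and side pictures the jar and flask stand where they began. The blue bottle and the green dish were left alone. The gripper is open and clear at a height of about 0.35 m.
- **Checks that failed or disagreed:** In the last wrist picture the XL re-check found no cap because the bottle was partly out of view. The M re-check read about 10 mm off because the seen-aslant cap side was counted as part of the top. Earlier straight-down views of both, and the final pictures, show them in place.
- **Contact while setting down:** M touched the dish floor with about 7 N upward and 5 N sideways on the tool before release, and it stayed upright.

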